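# Open and load the dish warmer, lay its heavy lid edge first, and start it

## Task

Warm the ramekins: take the heavy flat lid off the dish warmer, lay it flat on the bare worktop to the right and let go of it, then stand every ramekin that waits there upright in the warmer, one to a bay. Put the lid back edge first: rest its near edge on the warmer's front ledge with the far edge clearly raised, then pivot it down gently, without letting it fall, until it lies flat and home between the two rims. Last, start the warmer by pressing its three keys fully down one at a time, the left, then the middle, then the right; leave the other things on the worktop where they are.

Things in the scene. Friction and masses are not known exactly. Their poses are not given: they have to be found in the camera images.
- warmer: low white and steel dish warmer fixed to the worktop, 218 (its x) x 224 (its y) mm, open at its left and right sides but for lips 22 mm high. Origin: centre of its underside; x to its back, y to its left, z up. All heights are above the worktop. A key panel 28 mm high stands before it (x -170 to -108, y -105 to 105 mm), towards the robot
- warmer_seat (a point): centre of the lid's seat, over the warmer's origin at ledge height (60 mm); axes as the warmer's. The lid spans from the ledge of the front wall to that of the rear wall (walls: x 87 to 109 mm either side)
- warmer_ledge (a point): middle of the front ledge's top, 94.5 mm before the warmer's origin, 60 mm up. Front and rear ledge are alike: 15 mm wide, bounded outside by a rim 7 mm thick that rises to 68.5 mm; the inner faces of the two rims are 204 mm apart
- bay_fl (a point): centre of the floor of the front left bay (warmer's x -45, y +55 mm, floor 8 mm up). Two crossed ribs, 6 mm thick, tops 22 mm up, part the four bays, each 84 (x) x 104 (y) mm
- bay_fr (a point): centre of the floor of the front right bay (x -45, y -55 mm)
- bay_bl (a point): centre of the floor of the back left bay (x +45, y +55 mm)
- bay_br (a point): centre of the floor of the back right bay (x +45, y -55 mm)
- lid_grip (a point): grip point of the lid's handle, 30 mm above the lid's underside. The handle is an upright flat-sided black fin on the middle of the lid, 14 mm thick along the lid's x, 90 mm long along its y, from 8 to 44 mm above the lid's underside. Axes as the lid's
- lid_mid (a point): centre of the lid's underside. The lid is a flat cast aluminium plate, 194 mm (its x) x 200 mm (its y) x 8 mm, about 0.85 kg, lying home on the warmer at the start, its x pointing away from the robot; z up. Home, its underside is at warmer_seat, with 5 mm play to each rim, its sides free
- patch (a point): middle of a bare patch of worktop, about 240 x 240 mm, to the right of the warmer, where the lid can be laid down; a fixed point on the worktop, axes as the robot's
- lid_edge (a point): middle of the lid's near edge (the one towards the robot), on the underside, 97 mm before the lid's centre
- ramekin_1_mid (a point): centre, half-way up (23 mm), of a plain white round ramekin, 69 mm across the rim, narrower at the foot, 46 mm high, open at the top, standing on the worktop at the start; z up. Two to four ramekins are present; absent ones read None
- ramekin_2_mid (a point): centre, half-way up (23 mm), of a plain white round ramekin, 69 mm across the rim, narrower at the foot, 46 mm high, open at the top, standing on the worktop at the start; z up. Two to four ramekins are present; absent ones read None
- ramekin_3_mid (a point): centre, half-way up (23 mm), of a plain white round ramekin, 69 mm across the rim, narrower at the foot, 46 mm high, open at the top, standing on the worktop at the start; z up. Two to four ramekins are present; absent ones read None
- ramekin_4_mid (a point): centre, half-way up (23 mm), of a plain white round ramekin, 69 mm across the rim, narrower at the foot, 46 mm high, open at the top, standing on the worktop at the start; z up. Two to four ramekins are present; absent ones read None
- key_left (a joint): travel in m of the left (warmer's y +60 mm) key on the panel: 0 up, 0.006 fully down; springs back when let go; 4.5 N holds it fully down
- key_left_top (a point): centre of the top of the left key, round, 30 mm across, pressed straight down
- key_mid (a joint): travel in m of the middle (y 0) key on the panel: 0 up, 0.006 fully down; springs back when let go; 4.5 N holds it fully down
- key_mid_top (a point): centre of the top of the middle key, round, 30 mm across, pressed straight down
- key_right (a joint): travel in m of the right (y -60 mm) key on the panel: 0 up, 0.006 fully down; springs back when let go; 4.5 N holds it fully down
- key_right_top (a point): centre of the top of the right key, round, 30 mm across, pressed straight down
- tin: closed food tin, 75 mm across, 58 mm high, to be left alone; origin under its centre
- kitchen_timer: kitchen timer, white with a red dial, 68 x 68 x 38 mm, to be left alone; origin under its centre
- shaker: upright shaker, clear with a grey top, 44 mm across, 90 mm high, to be left alone; origin under its centre
Not all that is in view belongs to the job. What is shaped like the part that bears ramekin_4_mid but purple is not meant.

How it is judged:
On the way, in this order (a step that is already met when the one before it is completed fails the run):
1. the lid lies flat on the worktop, let go (height (world z) of lid_mid below 0.01 m and angle between lid_mid's own z axis and vertical below 0.05 rad and contact force between lid and the fingers below 0.2 N), for 0.2 s.
2. every ramekin present stands upright in the warmer's bays (x of ramekin_1_mid in the frame of warmer between -0.09 and 0.09 m and y of ramekin_1_mid in the frame of warmer between -0.105 and 0.105 m and z of each of ramekin_1_mid, ramekin_2_mid, ramekin_3_mid, ramekin_4_mid in the frame of warmer below 0.036 m and angle between each of ramekin_1_mid, ramekin_2_mid, ramekin_3_mid, ramekin_4_mid's own z axis and vertical below 0.1 rad and x of ramekin_2_mid in the frame of warmer between -0.09 and 0.09 m and y of ramekin_2_mid in the frame of warmer between -0.105 and 0.105 m and x of ramekin_3_mid in the frame of warmer between -0.09 and 0.09 m and y of ramekin_3_mid in the frame of warmer between -0.105 and 0.105 m and x of ramekin_4_mid in the frame of warmer between -0.09 and 0.09 m and y of ramekin_4_mid in the frame of warmer between -0.105 and 0.105 m), for 0.3 s.
3. the lid's near edge rests on the front ledge while the lid is tilted by at least 7 degrees, far edge up (contact force between lid and warmer above 0.4 N and angle between lid_mid's own z axis and vertical between 0.12 and 1 rad and x of lid_edge in the frame of warmer between -0.112 and -0.078 m and y of lid_edge in the frame of warmer between -0.03 and 0.03 m and z of lid_edge in the frame of warmer below 0.068 m and z of lid_mid in the frame of warmer above 0.064 m), for 0.2 s.
4. the lid lies flat and home on both ledges (all of step 2 and horizontal distance between lid_mid and warmer_seat below 0.015 m and z of lid_mid in the frame of warmer between 0.055 and 0.065 m and angle between lid_mid's own z axis and vertical below 0.035 rad and angle between the x axis of lid_mid and the x axis of warmer, either way round below 0.1 rad), for 0.3 s.
5. the left key is pressed down (value of joint key_left above 0.004 m), for 0.05 s.
6. the middle key is pressed down (value of joint key_mid above 0.004 m), for 0.05 s.
7. the right key is pressed down (value of joint key_right above 0.004 m), for 0.05 s.
At the end, for the whole second after the job is handed in: Every ramekin present stands upright (within 6 deg) on the floor of a bay; the lid lies flat (within 2 deg) and at rest on both ledges, its centre within 15 mm of the seat's, its sides within 6 deg of the warmer's; all three keys are up again (within 2 mm) (all of step 4 and value of joint each of key_left, key_mid, key_right below 0.002 m and linear speed of lid below 0.02 m/s); the robot touches nothing.
It fails at once if the lid falls shut: it turns faster than 2 rad/s while it touches the warmer (contact force between lid and warmer above 0.5 N and angular speed of lid above 2 rad/s).
It fails at once if a key is pressed before the lid is home (value of joint any of key_left, key_mid, key_right above 0.004 m and not (horizontal distance between lid_mid and warmer_seat below 0.015 m and z of lid_mid in the frame of warmer between 0.055 and 0.065 m and angle between lid_mid's own z axis and vertical below 0.035 rad)).
It fails at once if two keys are down at once (value of joint each of key_left, key_mid above 0.004 m or value of joint each of key_mid, key_right above 0.004 m or value of joint each of key_left, key_right above 0.004 m).
It fails at once if the tin, the timer or the shaker is moved by more than 30 mm (distance of any of tin, kitchen_timer, shaker from where it was at the start of the episode above 0.03 m).
Of ramekin_1, ramekin_2, ramekin_3, ramekin_4 only 2 to 4 are there at a start; the rules pass over those that are not, and their reading is None.
At some moment in a run one of ramekin_1, ramekin_2, ramekin_3, ramekin_4 may be knocked a few centimetres aside while the robot is not near it.
It also fails if it takes over 210 s, if anything falls off the work surface, if the arm or the gripper's body presses on something with over 40 N, if the wrist force passes 120 N, or if a joint passes its speed limit or range.

## Robot

A 6-joint arm with a two-finger parallel gripper is mounted at the origin on a cart in front of the work surface, level with it; the furniture and walls round the work are solid. World frame = base frame: x ahead of the robot, y to its left, z up, the work surface at z = 0. Lengths are in m, angles in rad, forces in N, time in s.
With the tool pointing down it reaches from about 0.35 to 0.85 m from the base axis. Payload 8.1 kg.
Tool frame: the origin (TCP) lies at the very end of the fingers, on their centre line; the grasp point (between the pads) lies 19 mm behind it; z points along the fingers, y is the line along which they close (so a half turn about z gives the same grasp; the last joint's range is limited). The gripper opens to 85 mm and grips with 20 to 120 N. Pads are 22 mm wide; open, the fingers measure 114 mm over their backs; the gripper's body (76 mm by 85 mm) begins 54 mm behind the grasp point. The pads swing forward as they close: fully open they stand 13 mm farther back than shut.
Start: joints at [-1.304, 0.13, 1.488, -0, 1.523, -0.085], TCP at [0.207, -0.563, 0.231] pointing down, gripper open.
Joint ranges: [-2.96, 2.96], [-0.89, 2.26], [0.02, 2.5], [-1.34, 4.48], [0, 2.73], [-2.66, 2.66]. Speed limits (rad/s): [2.39, 2.39, 2.79, 3.14, 3.14, 3.14].

## Interface

Orientations are given as a rotation vector (axis times angle).
In Python, from rig import ctrl, imaging, workorder gives the robot as it stands.
- The arm moves only by the tool move_arm, never from a script. Its argument "rows" is a list of rows, each a list of 5 numbers: the finger opening in mm, from 0 to 85.4, then the shift along the tool's x, y, z in mm, then the turn about the tool's z in rad. A call has 1 to 10 rows; each row shifts and turns the commanded pose from where the row before left it, along the tool's axes as they then stand; what a row does not reach is not made up. A row lasts 1/12 s, in which the tool goes at most 41.7 mm and 7.16 degrees, less where a joint would pass 70% of its speed; a pose out of reach is approached as far as the arm can. A call is refused whole if a number of a shift passes 41.7 or a number of a turn 0.125, either way. A call with a gripper value outside its range is refused whole. The fingers move at their own pace and stop on an object; "force" is the grip in N (left out, the last holds). Time passes only in rows, so rows that do not move let the fingers close. It gives the time, the measured TCP pose, the force, the opening and the grip force at its end, in the units of the state.
- ctrl.get_obs(): the state, without advancing time (a new reading comes with each control period).
- imaging.snapshot(name): name is "scene" or "top" or "wrist"; returns a dict with "img" (420x560x3 uint8, red, green, blue), "range_z" (420x560 float32, m along the optical axis (not along the pixel's ray), 0 where there is no reading), "K" (3x3 intrinsics, pixels), "extrinsics" (4x4, takes a point from camera to world coordinates); the wrist camera has in their place "mount" (4x4, takes a point from camera to tool coordinates, whose origin is the TCP and whose axes are the flange's). Camera axes: x right, y down, z forward; pixel columns grow to the right and rows downward; lengths in m; the calibration is good to about 2 mm. A picture is of the moment at which its call begins: read the wrist's pose just before it.
- workorder.finish_job(): hands the job in; it is judged then, once.
The state is a dict: "clock": time; "q": joint angles; "qvel": joint speeds; "effort": joint torques, N m; "tcp_pos": TCP position; "orientation": TCP orientation; "contact_force": force on the tool from outside, world axes, zero at the start; "torque": the same for the moment, N m; "gripper_width": finger opening in m; "grip_force": force on a finger pad.
Only numpy, scipy, OpenCV 4.12 (cv2) and the standard library are available. Lean on these libraries where they do the work, as an engineer would, in place of code of your own. Each camera call takes 0.05 s, during which the arm holds its last target. There are 200 camera calls.

## Working session

There is one attempt and no reset: what is moved stays moved. The work goes in short steps, Python scripts to look and compute and a tool call to move; the robot and the scene stay as the last step left them, time stands still between calls to the robot, and variables do not carry over. Pictures are saved under pics/ and viewed, at most 14 in all, crops included, and the job is handed in when it is done.

Besides the shell and the picture viewer there is one more tool, called by a JSON object that holds its "api" and its "payload", one argument or row to a line. move_arm: Moves the arm, as the interface text tells. Its arguments: {"type":"object","properties":{"rows":{"type":"array"},"force":{"type":"number"}},"required":["rows"]}

```bash
mkdir -p pics; cat > h.py <<'E'
import numpy as np, cv2
from scipy.spatial.transform import Rotation as R
from rig import ctrl, imaging, workorder
def snap(n,f=None,crop=None,s=1):
    o=ctrl.get_obs(); d=imaging.snapshot(n)
    if n=="wrist":
        T=np.eye(4);T[:3,:3]=R.from_rotvec(o["orientation"]).as_matrix();T[:3,3]=o["tcp_pos"]
        d["extrinsics"]=T@d["mount"]
    if f:
        im=d["img"][:,:,::-1]
        if crop: im=im[crop[1]:crop[3],crop[0]:crop[2]]
        cv2.imwrite("pics/"+f+".png",cv2.resize(im,None,fx=s,fy=s,interpolation=cv2.INTER_CUBIC))
    np.savez("last_"+n,**{k:d[k] for k in("range_z","K","extrinsics","img")})
    return d
def cloud(d):
    z=d["range_z"];K=d["K"];v,u=np.indices(z.shape)
    p=np.stack([(u-K[0,2])/K[0,0]*z,(v-K[1,2])/K[1,1]*z,z],-1)
    E=d["extrinsics"];w=p@E[:3,:3].T+E[:3,3]; w[z==0]=np.nan
    return w
E
python3 - <<'E'
from h import *
snap("top","top");snap("scene","scene")
o=ctrl.get_obs();print(o); print(R.from_rotvec(o["orientation"]).as_matrix().round(3))
E
```

```text
{'clock': 0.1, 'q': array([-1.30441307e+00,  1.31141134e-01,  1.48917879e+00,  1.18101419e-05,
        1.52302118e+00, -8.54507208e-02]), 'qvel': array([ 0.00136883, -0.00092097, -0.00314029,  0.00114211, -0.00168219,
        0.00061496]), 'effort': array([ 3.33490334e-04, -5.70950246e+01, -5.01942730e+01, -2.16277126e-04,
        8.11291306e-03,  3.08096401e-05]), 'tcp_pos': array([ 0.20663388, -0.56275342,  0.23031158]), 'orientation': array([-3.09139147e+00, -5.49507593e-01,  2.29541654e-04]), 'contact_force': array([-0.09080603, -0.67519166,  0.02578686]), 'torque': array([-0.03506599, -0.01063019, -0.05319691]), 'grip_force': 0.0, 'gripper_width': 0.08562181484977271}
[[ 0.939  0.345 -0.   ]
 [ 0.345 -0.939  0.002]
 [ 0.    -0.002 -1.   ]]
```

View pics/top.png

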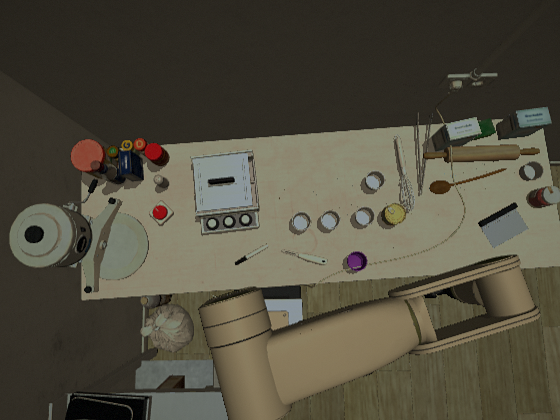

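View pics/scene.png

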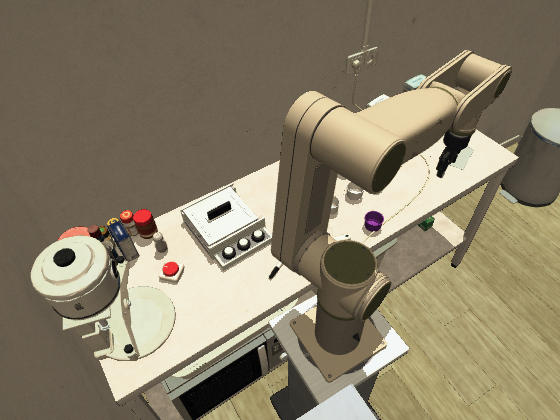

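The top view shows the warmer at about (225,182) with its lid and black fin, and three keys at (212,222), (228,221) and (246,219). White cups are at (301,223), (329,220), (363,216), (374,181) and a white thing at (530,171). The purple cup at (357,261) is not meant. The tin is at (395,213), the timer at (161,212) and the shaker at (160,181). I'll enlarge and measure.

```bash
python3 - <<'E'
from h import *
d=np.load("last_top.npz");w=cloud(d)
im=d["img"][:,:,::-1]
a=cv2.resize(im[140:280,180:420],None,fx=3.3,fy=3.3,interpolation=cv2.INTER_CUBIC)
b=cv2.resize(im[150:220,480:560],(200,175),interpolation=cv2.INTER_CUBIC)
a[-175:,-200:]=b
cv2.imwrite("pics/c1.png",a)
def blob(u,v,r,zlo,zhi):
    q=w[v-r:v+r+1,u-r:u+r+1].reshape(-1,3);q=q[(q[:,2]>zlo)&(q[:,2]<zhi)]
    (c,_) ,rad=cv2.minEnclosingCircle(q[:,:2].astype(np.float32)),0
    return len(q),np.round(c,3),round(cv2.minEnclosingCircle(q[:,:2].astype(np.float32))[1],3),q.max(0).round(3)
for n,u,v in [("a",301,223),("b",329,220),("c",363,216),("d",374,181),("e",530,171),("purple",357,261),("tin",395,213),("timer",161,212),("shaker",160,181),("tool1",252,254),("tool2",304,257)]:
    print(n,blob(u,v,14,.02 if n[:4]!="tool" else .004,.12))
m=(w[...,2]>.055)&(w[...,2]<.075);m[:,:185]=0;m[:,265:]=0;m[:,:]&=True
q=w[145:235,185:265].reshape(-1,3)
for lo,hi in((.062,.075),(.085,.12),(.02,.045)):
    s=q[(q[:,2]>lo)&(q[:,2]<hi)]
    print(lo,len(s),s[:,2].mean(),cv2.minAreaRect(s[:,:2].astype(np.float32)))
print(w[260,280],w[150,300],w[200,300])
E
```

```text
a (99, array([ 0.425, -0.162]), 0.035, array([ 0.459, -0.13 ,  0.054]))
b (97, array([ 0.428, -0.266]), 0.035, array([ 0.461, -0.233,  0.051]))
c (118, array([ 0.439, -0.39 ]), 0.035, array([ 0.472, -0.357,  0.053]))
d (120, array([ 0.57 , -0.432]), 0.036, array([ 0.605, -0.4  ,  0.052]))
e (199, array([ 0.603, -0.985]), 0.054, array([ 0.639, -0.945,  0.053]))
purple (111, array([ 0.28 , -0.354]), 0.035, array([ 0.313, -0.32 ,  0.054]))
tin (423, array([ 0.454, -0.506]), 0.054, array([ 0.497, -0.455,  0.063]))
timer (294, array([0.469, 0.35 ]), 0.043, array([0.511, 0.392, 0.046]))
shaker (144, array([0.579, 0.341]), 0.02, array([0.598, 0.357, 0.093]))
tool1 (194, array([0.311, 0.016]), 0.066, array([0.362, 0.068, 0.021]))
tool2 (215, array([ 0.3  , -0.171]), 0.066, array([ 0.348, -0.121,  0.022]))
0.062 3007 0.0680683410362874 ((0.5685192346572876, 0.11056816577911377), (0.21877029538154602, 0.21969939768314362), 5.478797912597656)
0.085 130 0.10108131504283793 ((0.5696707367897034, 0.11735405027866364), (0.015096488408744335, 0.08898960798978806), 4.887396812438965)
0.02 906 0.031254843497693516 ((0.5299960374832153, 0.10452690720558167), (0.2635900676250458, 0.22089830040931702), 4.8510212898254395)
[ 0.28720105 -0.08402388 -0.00034003] [ 0.69682984 -0.16798182  0.00136362] [ 0.50642326 -0.16277552 -0.00201555]
```

View pics/c1.png

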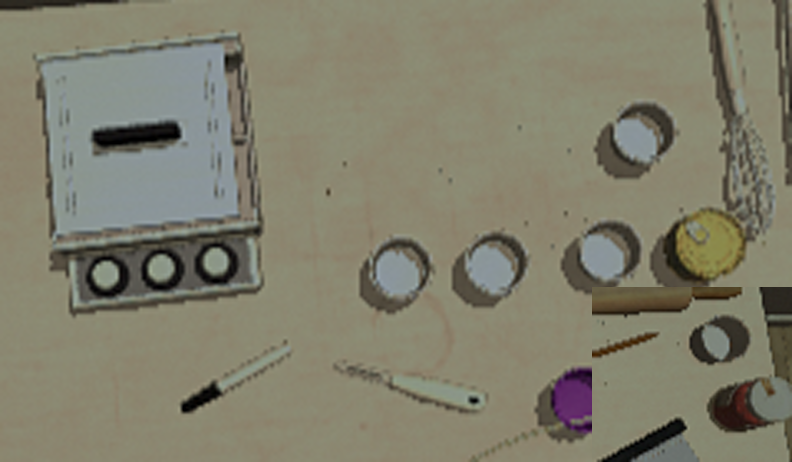

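White candidates: (301,223), (329,220), (363,216) and (374,181) are four equal white cups about 70 mm across and 46–50 mm high. They fit ramekins 1–4. The fifth, at (530,171), is smaller, off at the far right corner and out of reach, so it is clutter. The crop confirms this, and the purple one is excluded. The warmer is at about (0.5685, 0.111), yaw about 5°, with the fin at (0.570, 0.117).

First I go above the fin with the closing line along the warmer's x.

```bash
cat >> h.py <<'E'
def plan(tgt,phi,op,n=None):
    o=ctrl.get_obs();M=R.from_rotvec(o["orientation"]).as_matrix()
    p=np.array(o["tcp_pos"]);a=np.arctan2(M[1,0],M[0,0])
    d=(np.array(tgt)-p)*1000;t=-(np.radians(phi)-a)
    t=(t+np.pi)%(2*np.pi)-np.pi
    n=n or int(max(np.ceil(np.linalg.norm(d)/38),np.ceil(abs(t)/.12),1))
    print("at",p.round(4),round(np.degrees(a),2),"d",d.round(1),"t",round(t,3),"n",n)
    rows=[]
    for i in range(n):
        x=np.array([np.cos(a),np.sin(a),0]);y=np.array([np.sin(a),-np.cos(a),0])
        s=d/n;rows.append([op,round(s@x,1),round(s@y,1),round(-s[2],1),round(t/n,4)]);a-=t/n
    for k in range(0,n,10):print(rows[k:k+10])
E
python3 -c "
from h import *
plan((.57,.117,.20),94.9,85)"
```

```text
at [ 0.2066 -0.5628  0.2303] 20.16 d [363.4 679.8 -30.3] t -1.304 n 21
[[85, np.float64(27.4), np.float64(-24.4), np.float64(1.4), np.float64(-0.0621)], [85, np.float64(28.9), np.float64(-22.7), np.float64(1.4), np.float64(-0.0621)], [85, np.float64(30.2), np.float64(-20.8), np.float64(1.4), np.float64(-0.0621)], [85, np.float64(31.4), np.float64(-18.9), np.float64(1.4), np.float64(-0.0621)], [85, np.float64(32.6), np.float64(-16.9), np.float64(1.4), np.float64(-0.0621)], [85, np.float64(33.6), np.float64(-14.9), np.float64(1.4), np.float64(-0.0621)], [85, np.float64(34.4), np.float64(-12.8), np.float64(1.4), np.float64(-0.0621)], [85, np.float64(35.1), np.float64(-10.6), np.float64(1.4), np.float64(-0.0621)], [85, np.float64(35.7), np.float64(-8.4), np.float64(1.4), np.float64(-0.0621)], [85, np.float64(36.2), np.float64(-6.2), np.float64(1.4), np.float64(-0.0621)]]
[[85, np.float64(36.5), np.float64(-3.9), np.float64(1.4), np.float64(-0.0621)], [85, np.float64(36.7), np.float64(-1.6), np.float64(1.4), np.float64(-0.0621)], [85, np.float64(36.7), np.float64(0.6), np.float64(1.4), np.float64(-0.0621)], [85, np.float64(36.6), np.float64(2.9), np.float64(1.4), np.float64(-0.0621)], [85, np.float64(36.3), np.float64(5.2), np.float64(1.4), np.float64(-0.0621)], [85, np.float64(35.9), np.float64(7.4), np.float64(1.4), np.float64(-0.0621)], [85, np.float64(35.4), np.float64(9.6), np.float64(1.4), np.float64(-0.0621)], [85, np.float64(34.7), np.float64(11.8), np.float64(1.4), np.float64(-0.0621)], [85, np.float64(33.9), np.float64(14.0), np.float64(1.4), np.float64(-0.0621)], [85, np.float64(33.0), np.float64(16.0), np.float64(1.4), np.float64(-0.0621)]]
[[85, np.float64(32.0), np.float64(18.1), np.float64(1.4), np.float64(-0.0621)]]
```

{"api": "move_arm", "payload": {
  "rows": [
    [85,27,-24,1,-0.062],
    [85,29,-23,1,-0.062],
    [85,30,-21,1,-0.062],
    [85,31,-19,1,-0.062],
    [85,33,-17,1,-0.062],
    [85,34,-15,1,-0.062],
    [85,34,-13,1,-0.062],
    [85,35,-11,1,-0.062],
    [85,36,-8,1,-0.062],
    [85,36,-6,1,-0.062]
  ]
}}

```text
clock: 0.93
tcp_pos: [0.3796, -0.2377, 0.221]
orientation: [-2.776, -1.471, 0.0]
contact_force: [1.3, -0.2, 0.5]
gripper_width: 0.0851
grip_force: 0.0
```

{"api": "move_arm", "payload": {
  "rows": [
    [85,37,-4,1,-0.062],
    [85,37,-2,1,-0.062],
    [85,37,1,1,-0.062],
    [85,37,3,1,-0.062],
    [85,36,5,1,-0.062],
    [85,36,7,1,-0.062],
    [85,35,10,1,-0.062],
    [85,35,12,1,-0.062],
    [85,34,14,1,-0.062],
    [85,33,16,1,-0.062]
  ]
}}

```text
clock: 1.77
tcp_pos: [0.5538, 0.0868, 0.2108]
orientation: [-2.194, -2.248, 0.001]
contact_force: [1.1, -1.2, 0.5]
gripper_width: 0.0848
grip_force: 0.0
```

```bash
sed -i 's/rows.append(\[op,round(s@x,1),round(s@y,1),round(-s\[2\],1),round(t\/n,4)\])/rows.append([op]+[float(round(v,3)) for v in (s@x,s@y,-s[2],t\/n)])/' h.py; python3 -c "
from h import *
plan((.57,.117,.20),94.9,85)
d=snap('wrist','w1')
w=cloud(d);q=w.reshape(-1,3)
for lo,hi in((.062,.075),(.095,.12)):
    s=q[(q[:,2]>lo)&(q[:,2]<hi)&(q[:,0]>.42)&(q[:,0]<.72)&(q[:,1]>-.05)&(q[:,1]<.26)]
    print(lo,len(s),s[:,2].mean(),s.min(0),s.max(0),cv2.minAreaRect(s[:,:2].astype(np.float32)))
"
```

```text
at [0.5538 0.0868 0.2108] 91.39 d [ 16.2  30.2 -10.8] t -0.061 n 1
[[85, 29.761, 16.915, 10.751, -0.061]]
0.062 60022 0.06801566656918856 [ 0.44745604 -0.01115472  0.06200276] [0.68484217 0.23157013 0.07437619] ((0.5664570927619934, 0.11001500487327576), (0.2187691181898117, 0.2238072156906128), 5.546827793121338)
0.095 2300 0.10348174814255182 [0.55766337 0.0723648  0.0951256 ] [0.57850829 0.16130496 0.10647521] ((0.5679343342781067, 0.11670655012130737), (0.014023996889591217, 0.08950110524892807), 4.9682936668396)
```

View pics/w1.png

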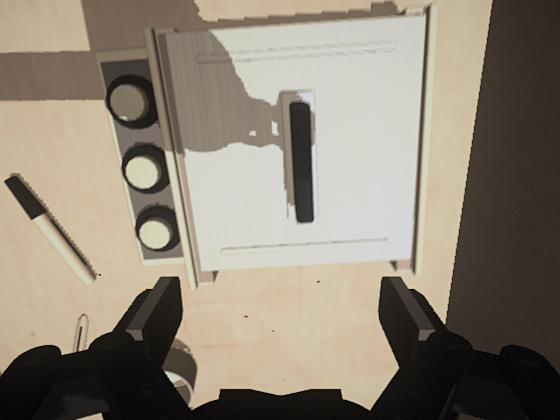

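The wrist view shows the fin at pixels (300,160), the rims at columns ~165 and ~425, and the keys on the left. The warmer is at (0.5665, 0.110), yaw 5.5°, and the fin at (0.568, 0.1167), yaw 5°. I go down and grip.

{"api": "move_arm", "payload": {
  "rows": [
    [85,30,15,10,-0.062],
    [85,0,0,30,0],
    [60,0,0,30,0],
    [50,0,0,0,0]
  ],
  "force": 60
}}

```text
clock: 2.15
tcp_pos: [0.5634, 0.1153, 0.1338]
orientation: [-2.121, -2.307, 0.013]
contact_force: [-1.3, -0.4, -2.1]
gripper_width: 0.0634
grip_force: 0.0
```

```bash
python3 -c "
from h import *
plan((.568,.1167,.073),95,50)"
```

```text
at [0.5634 0.1153 0.1338] 94.81 d [  4.6   1.4 -60.8] t -0.003 n 2
[[50, 0.495, 2.343, 30.419, -0.002], [50, 0.491, 2.344, 30.419, -0.002]]
```

{"api": "move_arm", "payload": {
  "rows": [
    [50,0,4,25,0],
    [50,0,0,25,0],
    [50,0,0,0,0],
    [50,0,0,0,0]
  ]
}}

```text
clock: 2.48
tcp_pos: [0.5707, 0.1151, 0.0909]
orientation: [-2.127, -2.309, 0.004]
contact_force: [-0.3, 0.7, 0.8]
gripper_width: 0.0499
grip_force: 0.0
```

```bash
python3 -c "
from h import *
plan((.568,.1167,.073),95,50)"
```

```text
at [0.5707 0.1151 0.0909] 94.72 d [ -2.7   1.6 -17.9] t -0.005 n 1
[[50, 1.796, -2.528, 17.912, -0.005]]
```

{"api": "move_arm", "payload": {
  "rows": [
    [50,2,-2,9,0],
    [50,0,0,8,0],
    [50,0,0,0,0],
    [0,0,0,0,0],
    [0,0,0,0,0],
    [0,0,0,0,0],
    [0,0,0,0,0],
    [0,0,0,0,0]
  ],
  "force": 80
}}

```text
clock: 3.15
tcp_pos: [0.57, 0.1174, 0.0752]
orientation: [2.127, 2.311, 0.001]
contact_force: [-3.5, 0.2, 6.7]
gripper_width: 0.0129
grip_force: 80.4
```

{"api": "move_arm", "payload": {
  "rows": [
    [0,0,0,-10,0],
    [0,0,0,-25,0],
    [0,0,0,-35,0],
    [0,0,0,-30,0],
    [0,0,0,0,0]
  ]
}}

```text
clock: 3.57
tcp_pos: [0.5733, 0.1178, 0.1818]
orientation: [2.123, 2.307, 0.012]
contact_force: [2.2, 0.2, -4.9]
gripper_width: 0.0128
grip_force: 79.2
```

```bash
python3 -c "
from h import *
plan((.59,-.165,.175),95,0,10)"
```

```text
at [0.5733 0.1178 0.1818] 94.76 d [  16.7 -282.8   -6.8] t -0.004 n 10
[[0, -28.324, -0.681, 0.683, -0.0], [0, -28.324, -0.693, 0.683, -0.0], [0, -28.323, -0.705, 0.683, -0.0], [0, -28.323, -0.717, 0.683, -0.0], [0, -28.323, -0.729, 0.683, -0.0], [0, -28.323, -0.741, 0.683, -0.0], [0, -28.322, -0.753, 0.683, -0.0], [0, -28.322, -0.765, 0.683, -0.0], [0, -28.322, -0.777, 0.683, -0.0], [0, -28.321, -0.789, 0.683, -0.0]]
```

{"api": "move_arm", "payload": {
  "rows": [
    [0,-14,0,0,0],
    [0,-28,-1,0,0],
    [0,-28,-1,0,0],
    [0,-35,-1,0,0],
    [0,-40,-1,0,0],
    [0,-40,-1,0,0],
    [0,-35,-1,0,0],
    [0,-28,-1,0,0],
    [0,-22,0,0,0],
    [0,-12,0,0,0]
  ]
}}

```text
clock: 4.4
tcp_pos: [0.5842, -0.1673, 0.1713]
orientation: [-2.128, -2.306, 0.004]
contact_force: [-0.1, -0.1, -6.1]
gripper_width: 0.0128
grip_force: 78.9
```

{"api": "move_arm", "payload": {
  "rows": [
    [0,0,0,20,0],
    [0,0,0,35,0],
    [0,0,0,35,0],
    [0,0,0,30,0],
    [0,0,0,20,0],
    [0,0,0,5,0],
    [0,0,0,0,0],
    [0,0,0,0,0]
  ]
}}

```text
clock: 5.07
tcp_pos: [0.5861, -0.1641, 0.0294]
orientation: [-2.127, -2.312, 0.0]
contact_force: [1.1, 0.8, -6.1]
gripper_width: 0.0125
grip_force: 79.0
```

```bash
python3 -c "
from h import *
plan((.59,-.165,.0152),95,0)"
```

```text
at [ 0.5861 -0.1641  0.0294] 94.77 d [  3.9  -0.9 -14.2] t -0.004 n 1
[[0, -1.248, 3.823, 14.196, -0.004]]
```

{"api": "move_arm", "payload": {
  "rows": [
    [0,0,0,7,0],
    [0,0,0,4,0],
    [0,0,0,2,0],
    [0,0,0,1,0],
    [0,0,0,0,0],
    [0,0,0,0,0]
  ]
}}

```text
clock: 5.57
tcp_pos: [0.5863, -0.1642, 0.0156]
orientation: [2.127, 2.311, 0.0]
contact_force: [0.2, 0.2, -6.9]
gripper_width: 0.0128
grip_force: 79.1
```

Not yet touching; a little more, until the force changes.

{"api": "move_arm", "payload": {
  "rows": [
    [0,0,0,1,0],
    [0,0,0,1,0],
    [0,0,0,0,0],
    [0,0,0,0,0]
  ]
}}

```text
clock: 5.9
tcp_pos: [0.5865, -0.1643, 0.0152]
orientation: [2.127, 2.311, 0.0]
contact_force: [-7.8, 3.3, 7.4]
gripper_width: 0.0131
grip_force: 81.4
```

{"api": "move_arm", "payload": {
  "rows": [
    [40,0,0,0,0],
    [45,0,0,0,0],
    [50,0,0,-1,0],
    [50,0,0,0,0],
    [50,0,0,0,0],
    [50,0,0,-30,0],
    [60,0,0,-35,0],
    [85,0,0,-35,0],
    [85,0,0,-25,0],
    [85,0,0,0,0]
  ]
}}

```text
clock: 6.73
tcp_pos: [0.5902, -0.1657, 0.1472]
orientation: [2.12, 2.304, 0.007]
contact_force: [1.6, -0.2, 0.3]
gripper_width: 0.0853
grip_force: 0.0
```

```bash
python3 - <<'E'
from h import *
d=snap("top");w=cloud(d)
q=w[140:240,190:420].reshape(-1,3)
m=(q[:,2]>.035)&(q[:,2]<.075)
# ramekins
for c in [(.425,-.162),(.428,-.266),(.439,-.390),(.57,-.432)]:
    s=q[(np.hypot(q[:,0]-c[0],q[:,1]-c[1])<.065)&(q[:,2]>.035)&(q[:,2]<.06)]
    print(c,len(s),cv2.minEnclosingCircle(s[:,:2].astype(np.float32)))
s=q[(q[:,1]<-.04)&(q[:,1]>-.3)&(q[:,0]>.475)&(q[:,2]>.004)&(q[:,2]<.02)]
print(cv2.minAreaRect(s[:,:2].astype(np.float32)),len(s))
plan((.46,-.162,.16),5,85)
E
```

```text
(0.425, -0.162) 26 ((0.4190467596054077, -0.17288213968276978), 0.03234900161623955)
(0.428, -0.266) 71 ((0.42805683612823486, -0.26624739170074463), 0.034603506326675415)
(0.439, -0.39) 74 ((0.43975886702537537, -0.3904571533203125), 0.03512623533606529)
(0.57, -0.432) 82 ((0.5693761706352234, -0.4327794313430786), 0.034930963069200516)
((0.6071326732635498, -0.16939178109169006), (0.26327893137931824, 0.2567392587661743), 88.78794860839844) 1251
at [ 0.5889 -0.1652  0.144 ] 94.76 d [-128.9    3.2   16. ] t 1.567 n 14
[[85, 0.994, -9.159, -1.145, 0.112], [85, -0.035, -9.213, -1.145, 0.112], [85, -1.064, -9.151, -1.145, 0.112], [85, -2.079, -8.975, -1.145, 0.112], [85, -3.068, -8.687, -1.145, 0.112], [85, -4.019, -8.29, -1.145, 0.112], [85, -4.92, -7.789, -1.145, 0.112], [85, -5.759, -7.191, -1.145, 0.112], [85, -6.525, -6.503, -1.145, 0.112], [85, -7.211, -5.734, -1.145, 0.112]]
[[85, -7.806, -4.893, -1.145, 0.112], [85, -8.304, -3.991, -1.145, 0.112], [85, -8.697, -3.038, -1.145, 0.112], [85, -8.982, -2.048, -1.145, 0.112]]
```

{"api": "move_arm", "payload": {
  "rows": [
    [85,1,-11,-1,0.112],
    [85,0,-11,-1,0.112],
    [85,-1,-11,-1,0.112],
    [85,-2,-11,-1,0.112],
    [85,-4,-11,-1,0.112],
    [85,-5,-10,-1,0.112],
    [85,-6,-10,-1,0.112],
    [85,-7,-9,-1,0.112],
    [85,-8,-8,-1,0.112],
    [85,-9,-7,-1,0.112]
  ]
}}

```text
clock: 7.62
tcp_pos: [0.4719, -0.1602, 0.1477]
orientation: [-3.031, -0.82, 0.003]
contact_force: [-0.3, -1.0, 0.4]
gripper_width: 0.0853
grip_force: 0.0
```

{"api": "move_arm", "payload": {
  "rows": [
    [85,-10,-6,-1,0.112],
    [85,-10,-5,-1,0.112],
    [85,-11,-4,-1,0.112],
    [85,-11,-3,-1,0.112],
    [85,0,0,0,0],
    [85,0,0,0,0]
  ]
}}

```text
clock: 8.12
tcp_pos: [0.4269, -0.1586, 0.1523]
orientation: [-3.138, -0.139, 0.001]
contact_force: [-0.1, 0.2, 0.6]
gripper_width: 0.0849
grip_force: 0.0
```

```bash
python3 - <<'E'
from h import *
d=snap("wrist","w2");w=cloud(d);q=w.reshape(-1,3)
q=q[np.isfinite(q[:,0])]
o=ctrl.get_obs()
s=q[(q[:,2]>.036)&(q[:,2]<.06)]
g=np.round(s[:,:2]/.005).astype(int)
u,c=np.unique(g//10,axis=0,return_counts=True)
for c in [(.425,-.162),(.428,-.266),(.439,-.390)]:
    t=s[np.hypot(s[:,0]-c[0],s[:,1]-c[1])<.065]
    if len(t)>20: print(c,len(t),cv2.minEnclosingCircle(t[:,:2].astype(np.float32)),t[:,2].max())
plan((.425,-.162,.1),5,85)
E
```

```text
(0.425, -0.162) 1783 ((0.4224816560745239, -0.16315288841724396), 0.035021524876356125) 0.0472579762203153
(0.428, -0.266) 1990 ((0.4262044429779053, -0.26699185371398926), 0.03502855449914932) 0.047344515321357944
(0.439, -0.39) 693 ((0.43288272619247437, -0.3759567141532898), 0.03032562881708145) 0.046755408453192426
at [ 0.4273 -0.1587  0.1526] 5.1 d [ -2.3  -3.3 -52.6] t 0.002 n 2
[[85, -1.308, 1.532, 26.295, 0.001], [85, -1.307, 1.533, 26.295, 0.001]]
```

View pics/w2.png

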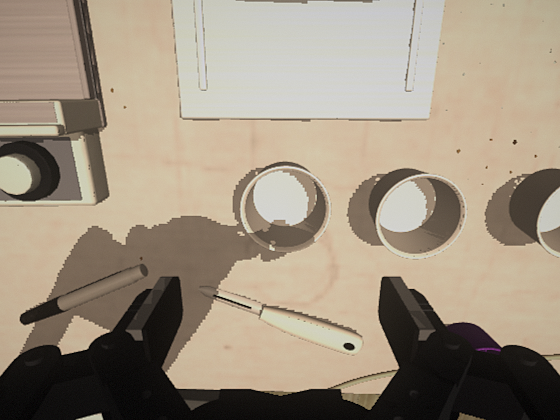

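The wrist view shows ramekin a at (285,207), b at (421,214), the lid lying flat above and the purple cup at lower right, which I avoid. Ramekin a is at (0.4225, -0.163) and b at (0.426, -0.267). I go down over a.

{"api": "move_arm", "payload": {
  "rows": [
    [85,-5,4,30,0],
    [85,0,0,35,0],
    [85,0,0,35,0],
    [85,0,0,25,0],
    [85,0,0,9,0],
    [85,0,0,0,0],
    [0,0,0,0,0],
    [0,0,0,0,0],
    [0,0,0,0,0],
    [0,0,0,0,0]
  ],
  "force": 25
}}

```text
clock: 9.0
tcp_pos: [0.4245, -0.164, 0.0213]
orientation: [3.137, 0.135, 0.006]
contact_force: [1.5, -0.8, 3.4]
gripper_width: 0.0666
grip_force: 28.5
```

{"api": "move_arm", "payload": {
  "rows": [
    [0,0,0,0,0],
    [0,0,0,-20,0],
    [0,0,0,-35,0],
    [0,0,0,-35,0],
    [0,0,0,-35,0],
    [0,0,0,-20,0],
    [0,0,0,0,0]
  ]
}}

```text
clock: 9.58
tcp_pos: [0.4258, -0.1648, 0.1707]
orientation: [3.134, 0.135, 0.014]
contact_force: [1.0, -0.3, -1.2]
gripper_width: 0.0669
grip_force: 29.2
```

```bash
cat >> h.py <<'E'
WC=np.array([.5665,.110]);WY=np.radians(5.3)
def W(x,y):
    c,s=np.cos(WY),np.sin(WY);return WC+np.array([c*x-s*y,s*x+c*y])
E
python3 - <<'E'
from h import *
for n,x,y in (("fl",-.042,.055),("fr",-.042,-.055),("bl",.045,.055),("br",.045,-.055)):print(n,W(x,y).round(4))
plan((*W(.045,.055),.16),5.3,0)
E
```

```text
fl [0.5196 0.1609]
fr [0.5298 0.0514]
bl [0.6062 0.1689]
br [0.6164 0.0594]
at [ 0.4258 -0.1648  0.1707] 4.92 d [180.5 333.7 -10.7] t -0.007 n 10
[[0, 20.845, -31.703, 1.065, -0.001], [0, 20.865, -31.689, 1.065, -0.001], [0, 20.886, -31.675, 1.065, -0.001], [0, 20.907, -31.662, 1.065, -0.001], [0, 20.928, -31.648, 1.065, -0.001], [0, 20.949, -31.634, 1.065, -0.001], [0, 20.969, -31.62, 1.065, -0.001], [0, 20.99, -31.607, 1.065, -0.001], [0, 21.011, -31.593, 1.065, -0.001], [0, 21.032, -31.579, 1.065, -0.001]]
```

{"api": "move_arm", "payload": {
  "rows": [
    [0,15,-20,0,0],
    [0,22,-33,0,0],
    [0,22,-33,1,0],
    [0,22,-33,1,0],
    [0,22,-34,1,0],
    [0,22,-34,1,0],
    [0,22,-34,1,0],
    [0,22,-34,1,0],
    [0,22,-33,1,0],
    [0,18,-28,1,0]
  ]
}}

```text
clock: 10.42
tcp_pos: [0.604, 0.1721, 0.1548]
orientation: [-3.139, -0.136, 0.002]
contact_force: [0.9, -1.3, -0.9]
gripper_width: 0.0665
grip_force: 29.2
```

{"api": "move_arm", "payload": {
  "rows": [
    [0,0,0,20,0],
    [0,0,0,20,0],
    [0,0,0,0,0],
    [0,0,0,0,0],
    [0,0,0,0,0]
  ]
}}

```text
clock: 10.83
tcp_pos: [0.6038, 0.1692, 0.1165]
orientation: [3.139, 0.134, -0.001]
contact_force: [-0.0, 0.2, -0.7]
gripper_width: 0.0672
grip_force: 29.2
```

```bash
python3 - <<'E'
from h import *
d=snap("wrist","w3");w=cloud(d);q=w.reshape(-1,3);q=q[np.isfinite(q[:,0])]
s=q[(q[:,2]>.062)&(q[:,2]<.074)&(q[:,0]<.70)&(q[:,0]>.44)&(q[:,1]>-.02)&(q[:,1]<.25)]
print(len(s),cv2.minAreaRect(s[:,:2].astype(np.float32)))
plan((*W(.045,.055),.030),5.3,0)
E
```

```text
5599 ((0.567702054977417, 0.11722428351640701), (0.21322204172611237, 0.20869189500808716), 5.565099239349365)
at [0.6044 0.1692 0.1175] 4.88 d [  1.8  -0.3 -87.5] t -0.007 n 3
[[0, 0.598, 0.148, 29.16, -0.002], [0, 0.598, 0.149, 29.16, -0.002], [0, 0.597, 0.151, 29.16, -0.002]]
```

View pics/w3.png

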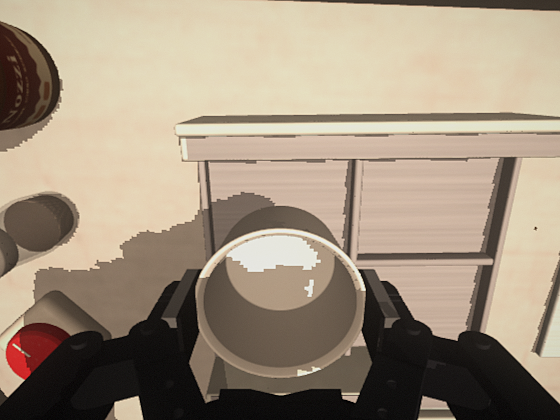

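The ramekin at (280,305) hangs upright over the back left bay, between the left lip and the rib at column 352. I lower it and let go.

{"api": "move_arm", "payload": {
  "rows": [
    [0,1,0,30,0],
    [0,0,0,30,0],
    [0,0,0,18,0],
    [0,0,0,7,0],
    [0,0,0,2,0],
    [0,0,0,0,0],
    [0,0,0,0,0]
  ]
}}

```text
clock: 11.47
tcp_pos: [0.6063, 0.1697, 0.0313]
orientation: [-3.138, -0.134, -0.005]
contact_force: [-1.0, -0.7, -1.1]
gripper_width: 0.0667
grip_force: 29.1
```

{"api": "move_arm", "payload": {
  "rows": [
    [0,0,0,2,0],
    [0,0,0,0,0],
    [75,0,0,0,0],
    [85,0,0,0,0],
    [85,0,0,0,0],
    [85,0,0,-20,0],
    [85,0,0,-35,0],
    [85,0,0,-35,0],
    [85,0,0,-30,0],
    [85,0,0,0,0]
  ]
}}

```text
clock: 12.3
tcp_pos: [0.609, 0.1705, 0.1558]
orientation: [-3.137, -0.135, -0.018]
contact_force: [0.4, 0.4, 1.1]
gripper_width: 0.0849
grip_force: 0.0
```

```bash
python3 - <<'E'
from h import *
plan((.425,-.267,.15),5.3,85,13)
E
```

```text
at [0.609  0.1705 0.1558] 4.92 d [-184.  -437.5   -5.8] t -0.007 n 13
[[85, -16.987, 32.316, 0.447, -0.001], [85, -17.003, 32.308, 0.447, -0.001], [85, -17.019, 32.299, 0.447, -0.001], [85, -17.036, 32.29, 0.447, -0.001], [85, -17.052, 32.282, 0.447, -0.001], [85, -17.068, 32.273, 0.447, -0.001], [85, -17.085, 32.264, 0.447, -0.001], [85, -17.101, 32.256, 0.447, -0.001], [85, -17.117, 32.247, 0.447, -0.001], [85, -17.134, 32.238, 0.447, -0.001]]
[[85, -17.15, 32.23, 0.447, -0.001], [85, -17.167, 32.221, 0.447, -0.001], [85, -17.183, 32.212, 0.447, -0.001]]
```

{"api": "move_arm", "payload": {
  "rows": [
    [85,-17,32,0,0],
    [85,-17,32,0,0],
    [85,-17,32,0,0],
    [85,-17,32,0,0],
    [85,-17,32,0,0],
    [85,-17,32,0,0],
    [85,-17,32,0,0],
    [85,-17,32,0,0],
    [85,-17,32,0,0],
    [85,-17,33,0,0]
  ]
}}

```text
clock: 13.13
tcp_pos: [0.4619, -0.1659, 0.1471]
orientation: [-3.139, -0.135, -0.0]
contact_force: [0.2, -0.7, -0.8]
gripper_width: 0.0848
grip_force: 0.0
```

{"api": "move_arm", "payload": {
  "rows": [
    [85,-17,33,0,0],
    [85,-17,33,0,0],
    [85,-17,33,0,0],
    [85,0,0,0,0],
    [85,0,0,0,0],
    [85,0,0,0,0]
  ]
}}

```text
clock: 13.63
tcp_pos: [0.4206, -0.2674, 0.147]
orientation: [-3.138, -0.133, 0.0]
contact_force: [0.3, -0.4, -0.4]
gripper_width: 0.0849
grip_force: 0.0
```

```bash
cat >> h.py <<'E'
def ram(cs):
    d=snap("wrist");w=cloud(d);s=w.reshape(-1,3);s=s[np.isfinite(s[:,0])];s=s[(s[:,2]>.036)&(s[:,2]<.06)]
    for c in cs:
        t=s[np.hypot(s[:,0]-c[0],s[:,1]-c[1])<.06]
        if len(t)>20:
            (x,y),r=cv2.minEnclosingCircle(t[:,:2].astype(np.float32));print(c,"->",round(x,4),round(y,4),"r",round(r,4),len(t))
E
python3 - <<'E'
from h import *
ram([(.426,-.267),(.439,-.39)])
plan((.426,-.267,.02),5.3,85)
E
```

```text
(0.426, -0.267) -> 0.426 -0.2673 r 0.0348 1894
(0.439, -0.39) -> 0.4004 -0.3908 r 0.0351 1229
at [ 0.4209 -0.2668  0.147 ] 4.94 d [   5.1   -0.2 -127. ] t -0.006 n 4
[[85, 1.266, 0.152, 31.748, -0.002], [85, 1.266, 0.154, 31.748, -0.002], [85, 1.266, 0.156, 31.748, -0.002], [85, 1.266, 0.158, 31.748, -0.002]]
```

b stands where it was. c seems to have been knocked to (0.400, -0.391), so I'll re-measure it when I get there.

{"api": "move_arm", "payload": {
  "rows": [
    [85,5,0,30,0],
    [85,0,0,35,0],
    [85,0,0,35,0],
    [85,0,0,23,0],
    [85,0,0,4,0],
    [85,0,0,0,0],
    [0,0,0,0,0],
    [0,0,0,0,0],
    [0,0,0,0,0],
    [0,0,0,0,0]
  ]
}}

```text
clock: 14.52
tcp_pos: [0.4277, -0.2683, 0.0229]
orientation: [3.136, 0.135, 0.006]
contact_force: [0.9, 3.4, 7.7]
gripper_width: 0.0663
grip_force: 28.8
```

{"api": "move_arm", "payload": {
  "rows": [
    [0,0,0,0,0],
    [0,0,0,-20,0],
    [0,0,0,-35,0],
    [0,0,0,-35,0],
    [0,0,0,-35,0],
    [0,0,0,-20,0],
    [0,0,0,0,0],
    [0,0,0,0,0]
  ]
}}

```text
clock: 15.18
tcp_pos: [0.4268, -0.2683, 0.1676]
orientation: [3.135, 0.134, 0.006]
contact_force: [0.1, -0.7, -1.4]
gripper_width: 0.0663
grip_force: 29.2
```

```bash
python3 - <<'E'
from h import *
plan((*W(.045,-.055),.15),5.3,0,11)
E
```

```text
at [ 0.4268 -0.2683  0.1676] 4.91 d [189.6 327.7 -17.6] t -0.007 n 11
[[0, 19.722, -28.21, 1.603, -0.001], [0, 19.74, -28.198, 1.603, -0.001], [0, 19.757, -28.186, 1.603, -0.001], [0, 19.775, -28.173, 1.603, -0.001], [0, 19.792, -28.161, 1.603, -0.001], [0, 19.81, -28.149, 1.603, -0.001], [0, 19.827, -28.136, 1.603, -0.001], [0, 19.845, -28.124, 1.603, -0.001], [0, 19.862, -28.112, 1.603, -0.001], [0, 19.88, -28.099, 1.603, -0.001]]
[[0, 19.897, -28.087, 1.603, -0.001]]
```

{"api": "move_arm", "payload": {
  "rows": [
    [0,20,-27,0,0],
    [0,22,-31,0,0],
    [0,22,-32,0,0],
    [0,22,-32,0,0],
    [0,22,-32,0,0],
    [0,22,-32,0,0],
    [0,22,-32,0,0],
    [0,22,-32,0,0],
    [0,22,-32,0,0],
    [0,20,-27,0,0]
  ]
}}

```text
clock: 16.02
tcp_pos: [0.6138, 0.0616, 0.1628]
orientation: [-3.138, -0.136, 0.005]
contact_force: [0.4, -0.4, -0.6]
gripper_width: 0.0663
grip_force: 29.3
```

{"api": "move_arm", "payload": {
  "rows": [
    [0,0,0,30,0],
    [0,0,0,30,0],
    [0,0,0,30,0],
    [0,0,0,15,0],
    [0,0,0,0,0],
    [0,0,0,0,0],
    [0,0,0,0,0]
  ]
}}

```text
clock: 16.6
tcp_pos: [0.6147, 0.0589, 0.0609]
orientation: [3.139, 0.134, 0.001]
contact_force: [0.8, 0.2, -0.7]
gripper_width: 0.0665
grip_force: 29.3
```

```bash
python3 - <<'E'
from h import *
plan((*W(.045,-.055),.030),5.3,0)
E
```

```text
at [0.6147 0.0589 0.0609] 4.91 d [  1.7   0.5 -30.9] t -0.007 n 1
[[0, 1.725, -0.316, 30.854, -0.007]]
```

{"api": "move_arm", "payload": {
  "rows": [
    [0,1,0,20,0],
    [0,0,0,9,0],
    [0,0,0,1,0],
    [0,0,0,0,0],
    [0,0,0,0,0],
    [75,0,0,0,0],
    [85,0,0,0,0],
    [85,0,0,0,0],
    [85,0,0,-20,0],
    [85,0,0,-35,0]
  ]
}}

```text
clock: 17.43
tcp_pos: [0.6114, 0.059, 0.0809]
orientation: [-3.138, -0.135, 0.015]
contact_force: [0.9, 0.9, -1.0]
gripper_width: 0.085
grip_force: 0.0
```

{"api": "move_arm", "payload": {
  "rows": [
    [85,0,0,-35,0],
    [85,0,0,-30,0],
    [85,0,0,0,0],
    [85,0,0,0,0]
  ]
}}

```text
clock: 17.77
tcp_pos: [0.6175, 0.0592, 0.1538]
orientation: [3.139, 0.135, 0.01]
contact_force: [0.3, -0.6, -0.7]
gripper_width: 0.0846
grip_force: 0.0
```

```bash
python3 - <<'E'
from h import *
plan((.42,-.36,.15),5.3,85,13)
E
```

```text
at [0.6175 0.0592 0.1538] 4.92 d [-197.5 -419.2   -3.8] t -0.007 n 13
[[85, -17.901, 30.823, 0.293, -0.001], [85, -17.916, 30.814, 0.293, -0.001], [85, -17.932, 30.805, 0.293, -0.001], [85, -17.948, 30.795, 0.293, -0.001], [85, -17.964, 30.786, 0.293, -0.001], [85, -17.979, 30.777, 0.293, -0.001], [85, -17.995, 30.768, 0.293, -0.001], [85, -18.011, 30.759, 0.293, -0.001], [85, -18.026, 30.75, 0.293, -0.001], [85, -18.042, 30.74, 0.293, -0.001]]
[[85, -18.058, 30.731, 0.293, -0.001], [85, -18.073, 30.722, 0.293, -0.001], [85, -18.089, 30.713, 0.293, -0.001]]
```

{"api": "move_arm", "payload": {
  "rows": [
    [85,-18,31,0,0],
    [85,-18,31,0,0],
    [85,-18,31,0,0],
    [85,-18,31,0,0],
    [85,-18,31,0,0],
    [85,-18,31,0,0],
    [85,-18,31,0,0],
    [85,-18,31,0,0],
    [85,-18,31,0,0],
    [85,-18,31,0,0]
  ]
}}

```text
clock: 18.6
tcp_pos: [0.4607, -0.2659, 0.1486]
orientation: [-3.137, -0.135, 0.003]
contact_force: [0.6, -0.2, 0.7]
gripper_width: 0.085
grip_force: 0.0
```

{"api": "move_arm", "payload": {
  "rows": [
    [85,-18,31,0,0],
    [85,-18,31,0,0],
    [85,-18,31,0,0],
    [85,0,0,0,0],
    [85,0,0,0,0],
    [85,0,0,0,0]
  ]
}}

```text
clock: 19.1
tcp_pos: [0.4163, -0.3616, 0.1489]
orientation: [-3.137, -0.133, 0.002]
contact_force: [-0.2, 0.7, -0.7]
gripper_width: 0.0853
grip_force: 0.0
```

```bash
python3 - <<'E'
from h import *
ram([(.401,-.39),(.57,-.432)])
plan((.4004,-.3908,.02),5.3,85)
d=np.load("last_wrist.npz");w=cloud(d).reshape(-1,3)
s=w[(w[:,2]>.05)&(w[:,2]<.07)&(w[:,1]<-.42)&(w[:,1]>-.56)&(w[:,0]<.52)]
if len(s)>5:print("tin",len(s),cv2.minEnclosingCircle(s[:,:2].astype(np.float32)))
cv2.imwrite("pics/w4.png",d["img"][:,:,::-1])
E
```

```text
(0.401, -0.39) -> 0.3997 -0.3907 r 0.0349 1790
(0.57, -0.432) -> 0.5573 -0.4347 r 0.0336 1064
at [ 0.4167 -0.3612  0.1492] 4.94 d [ -16.3  -29.6 -129.2] t -0.006 n 4
[[85, -4.702, 7.025, 32.292, -0.002], [85, -4.713, 7.018, 32.292, -0.002], [85, -4.724, 7.01, 32.292, -0.002], [85, -4.735, 7.003, 32.292, -0.002]]
tin 9043 ((0.4408235549926758, -0.49414950609207153), 0.03814079239964485)
```

View pics/w4.png

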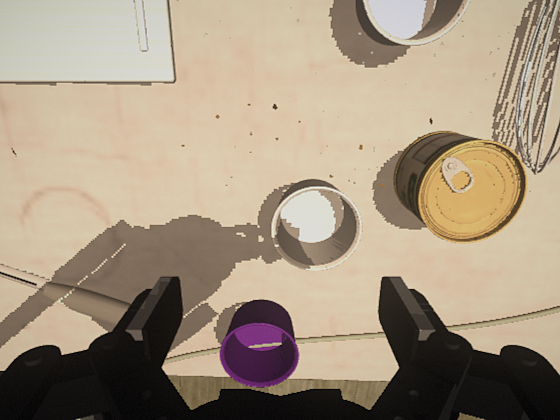

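The knocked ramekin c is at (316,228), i.e. (0.3997, -0.3907), white and upright. The tin is at (465,188) and the purple cup at (260,340), and both are clear of the fingers.

{"api": "move_arm", "payload": {
  "rows": [
    [85,-20,28,10,0],
    [85,0,0,35,0],
    [85,0,0,35,0],
    [85,0,0,35,0],
    [85,0,0,13,0],
    [85,0,0,0,0],
    [85,0,0,0,0],
    [0,0,0,0,0],
    [0,0,0,0,0],
    [0,0,0,0,0]
  ]
}}

```text
clock: 19.98
tcp_pos: [0.4011, -0.3933, 0.0257]
orientation: [3.136, 0.135, 0.005]
contact_force: [0.1, 3.6, 5.3]
gripper_width: 0.0672
grip_force: 27.0
```

{"api": "move_arm", "payload": {
  "rows": [
    [0,0,0,0,0],
    [0,0,0,0,0],
    [0,0,0,-20,0],
    [0,0,0,-35,0],
    [0,0,0,-35,0],
    [0,0,0,-35,0],
    [0,0,0,-20,0],
    [0,0,0,0,0],
    [0,0,0,0,0]
  ]
}}

```text
clock: 20.73
tcp_pos: [0.4007, -0.3937, 0.1713]
orientation: [3.133, 0.135, 0.007]
contact_force: [-1.3, 0.6, -2.5]
gripper_width: 0.0669
grip_force: 29.1
```

```bash
python3 - <<'E'
from h import *
plan((*W(-.043,.055),.16),5.3,0,15)
E
```

```text
at [ 0.4007 -0.3937  0.1713] 4.92 d [117.9 554.5 -11.3] t -0.007 n 15
[[0, 11.002, -36.153, 0.751, -0.0], [0, 11.018, -36.148, 0.751, -0.0], [0, 11.034, -36.143, 0.751, -0.0], [0, 11.049, -36.138, 0.751, -0.0], [0, 11.065, -36.134, 0.751, -0.0], [0, 11.081, -36.129, 0.751, -0.0], [0, 11.097, -36.124, 0.751, -0.0], [0, 11.113, -36.119, 0.751, -0.0], [0, 11.129, -36.114, 0.751, -0.0], [0, 11.144, -36.109, 0.751, -0.0]]
[[0, 11.16, -36.104, 0.751, -0.0], [0, 11.176, -36.099, 0.751, -0.0], [0, 11.192, -36.094, 0.751, -0.0], [0, 11.208, -36.09, 0.751, -0.0], [0, 11.224, -36.085, 0.751, -0.0]]
```

{"api": "move_arm", "payload": {
  "rows": [
    [0,8,-25,0,0],
    [0,11,-36,0,0],
    [0,11,-36,0,0],
    [0,11,-36,0,0],
    [0,11,-36,0,0],
    [0,11,-36,0,0],
    [0,11,-36,0,0],
    [0,11,-36,0,0],
    [0,11,-36,0,0],
    [0,11,-36,0,0]
  ]
}}

```text
clock: 21.57
tcp_pos: [0.4752, -0.0332, 0.1663]
orientation: [-3.138, -0.135, 0.002]
contact_force: [1.6, -0.3, -1.4]
gripper_width: 0.0673
grip_force: 29.1
```

{"api": "move_arm", "payload": {
  "rows": [
    [0,11,-36,0,0],
    [0,11,-36,0,0],
    [0,11,-36,0,0],
    [0,11,-36,0,0],
    [0,13,-45,0,0]
  ]
}}

```text
out of range
```

```bash
python3 - <<'E'
from h import *
plan((*W(-.043,.055),.034),5.3,0,5)
E
```

```text
at [ 0.4752 -0.0332  0.1663] 4.91 d [  43.4  194.  -132.3] t -0.007 n 5
[[0, 11.969, -37.908, 26.463, -0.001], [0, 12.02, -37.892, 26.463, -0.001], [0, 12.071, -37.876, 26.463, -0.001], [0, 12.122, -37.859, 26.463, -0.001], [0, 12.173, -37.843, 26.463, -0.001]]
```

{"api": "move_arm", "payload": {
  "rows": [
    [0,11,-36,0,0],
    [0,11,-36,0,0],
    [0,12,-36,0,0],
    [0,12,-36,0,0],
    [0,12,-36,0,0],
    [0,0,-6,20,0],
    [0,0,0,30,0],
    [0,0,0,30,0],
    [0,0,0,0,0],
    [0,0,0,0,0]
  ]
}}

```text
clock: 22.4
tcp_pos: [0.5151, 0.1547, 0.0847]
orientation: [3.138, 0.135, -0.01]
contact_force: [0.9, 0.6, -0.8]
gripper_width: 0.0673
grip_force: 29.5
```

```bash
python3 - <<'E'
from h import *
plan((*W(-.043,.055),.034),5.3,0,2)
E
```

```text
at [0.5151 0.1547 0.0847] 4.93 d [  3.5   6.1 -50.7] t -0.007 n 2
[[0, 2.023, -2.904, 25.353, -0.003], [0, 2.033, -2.897, 25.353, -0.003]]
```

{"api": "move_arm", "payload": {
  "rows": [
    [0,4,-6,5,0],
    [0,0,0,25,0],
    [0,0,0,14,0],
    [0,0,0,6,0],
    [0,0,0,2,0],
    [0,0,0,0,0],
    [0,0,0,0,0]
  ]
}}

```text
clock: 22.98
tcp_pos: [0.5226, 0.1617, 0.037]
orientation: [-3.138, -0.134, -0.004]
contact_force: [-0.8, 0.1, -0.7]
gripper_width: 0.0673
grip_force: 29.5
```

{"api": "move_arm", "payload": {
  "rows": [
    [0,-2,0,2,0],
    [0,-1,0,1,0],
    [0,0,0,0,0],
    [75,0,0,0,0],
    [85,0,0,0,0],
    [85,0,0,0,0],
    [85,0,0,-20,0],
    [85,0,0,-35,0],
    [85,0,0,-35,0],
    [85,0,0,-30,0]
  ]
}}

```text
clock: 23.82
tcp_pos: [0.5181, 0.1611, 0.1541]
orientation: [-3.139, -0.135, 0.0]
contact_force: [0.6, -0.2, 0.0]
gripper_width: 0.0852
grip_force: 0.0
```

```bash
python3 - <<'E'
from h import *
plan((.545,-.42,.15),5.3,85,16)
E
```

```text
at [0.5181 0.1611 0.1541] 4.91 d [  26.9 -581.1   -4.1] t -0.007 n 16
[[85, -1.439, 36.332, 0.256, -0.0], [85, -1.455, 36.332, 0.256, -0.0], [85, -1.47, 36.331, 0.256, -0.0], [85, -1.485, 36.33, 0.256, -0.0], [85, -1.5, 36.33, 0.256, -0.0], [85, -1.516, 36.329, 0.256, -0.0], [85, -1.531, 36.328, 0.256, -0.0], [85, -1.546, 36.328, 0.256, -0.0], [85, -1.561, 36.327, 0.256, -0.0], [85, -1.577, 36.326, 0.256, -0.0]]
[[85, -1.592, 36.326, 0.256, -0.0], [85, -1.607, 36.325, 0.256, -0.0], [85, -1.622, 36.324, 0.256, -0.0], [85, -1.638, 36.324, 0.256, -0.0], [85, -1.653, 36.323, 0.256, -0.0], [85, -1.668, 36.322, 0.256, -0.0]]
```

{"api": "move_arm", "payload": {
  "rows": [
    [85,-2,39,0,0],
    [85,-2,39,0,0],
    [85,-2,39,0,0],
    [85,-2,39,0,0],
    [85,-2,39,0,0],
    [85,-2,39,0,0],
    [85,-2,39,0,0],
    [85,-2,39,0,0],
    [85,-2,39,0,0],
    [85,-2,39,0,0]
  ]
}}

```text
clock: 24.65
tcp_pos: [0.5313, -0.231, 0.1521]
orientation: [-3.138, -0.135, 0.0]
contact_force: [1.0, -0.4, 1.3]
gripper_width: 0.0851
grip_force: 0.0
```

{"api": "move_arm", "payload": {
  "rows": [
    [85,-2,39,0,0],
    [85,-2,39,0,0],
    [85,-2,39,0,0],
    [85,-2,39,0,0],
    [85,0,30,0,0],
    [85,0,0,0,0],
    [85,0,0,0,0],
    [85,0,0,0,0]
  ]
}}

```text
clock: 25.32
tcp_pos: [0.5395, -0.4147, 0.1516]
orientation: [-3.137, -0.134, 0.001]
contact_force: [0.3, 0.4, -0.2]
gripper_width: 0.0851
grip_force: 0.0
```

```bash
python3 - <<'E'
from h import *
ram([(.57,-.432)])
plan((.569,-.4325,.022),5.3,85,4)
E
```

```text
(0.57, -0.432) -> 0.5668 -0.4338 r 0.0349 1959
at [ 0.5398 -0.4141  0.1519] 4.95 d [  29.2  -18.4 -129.9] t -0.006 n 4
[[85, 6.886, 5.219, 32.474, -0.002], [85, 6.878, 5.229, 32.474, -0.002], [85, 6.87, 5.24, 32.474, -0.002], [85, 6.862, 5.251, 32.474, -0.002]]
```

{"api": "move_arm", "payload": {
  "rows": [
    [85,26,22,10,0],
    [85,0,0,35,0],
    [85,0,0,35,0],
    [85,0,0,35,0],
    [85,0,0,15,0],
    [85,0,0,0,0],
    [85,0,0,0,0],
    [0,0,0,0,0],
    [0,0,0,0,0],
    [0,0,0,0,0]
  ]
}}

```text
clock: 26.2
tcp_pos: [0.5697, -0.4362, 0.0268]
orientation: [3.135, 0.135, 0.007]
contact_force: [-0.4, 3.1, 8.0]
gripper_width: 0.0668
grip_force: 28.4
```

{"api": "move_arm", "payload": {
  "rows": [
    [0,0,0,0,0],
    [0,0,0,0,0],
    [0,0,0,-20,0],
    [0,0,0,-35,0],
    [0,0,0,-35,0],
    [0,0,0,-35,0],
    [0,0,0,-25,0],
    [0,0,0,0,0],
    [0,0,0,0,0]
  ]
}}

```text
clock: 26.95
tcp_pos: [0.5694, -0.4365, 0.1779]
orientation: [3.133, 0.134, 0.01]
contact_force: [0.3, 0.0, -1.7]
gripper_width: 0.0673
grip_force: 29.1
```

```bash
python3 - <<'E'
from h import *
plan((*W(-.043,-.055),.17),5.3,0,13)
E
```

```text
at [ 0.5694 -0.4365  0.1779] 4.91 d [-40.6 487.8  -7.9] t -0.007 n 13
[[0, 0.102, -37.65, 0.606, -0.001], [0, 0.122, -37.65, 0.606, -0.001], [0, 0.141, -37.65, 0.606, -0.001], [0, 0.161, -37.65, 0.606, -0.001], [0, 0.18, -37.65, 0.606, -0.001], [0, 0.2, -37.65, 0.606, -0.001], [0, 0.22, -37.65, 0.606, -0.001], [0, 0.239, -37.649, 0.606, -0.001], [0, 0.259, -37.649, 0.606, -0.001], [0, 0.278, -37.649, 0.606, -0.001]]
[[0, 0.298, -37.649, 0.606, -0.001], [0, 0.317, -37.649, 0.606, -0.001], [0, 0.337, -37.649, 0.606, -0.001]]
```

{"api": "move_arm", "payload": {
  "rows": [
    [0,0,-28,0,0],
    [0,0,-38,0,0],
    [0,0,-38,0,0],
    [0,0,-38,0,0],
    [0,0,-38,0,0],
    [0,0,-38,0,0],
    [0,0,-38,0,0],
    [0,0,-38,0,0],
    [0,0,-38,0,0],
    [0,0,-38,0,0]
  ]
}}

```text
clock: 27.78
tcp_pos: [0.5346, -0.0644, 0.1713]
orientation: [-3.138, -0.134, 0.002]
contact_force: [-0.1, -0.1, -0.7]
gripper_width: 0.0673
grip_force: 29.1
```

{"api": "move_arm", "payload": {
  "rows": [
    [0,1,-38,0,0],
    [0,1,-38,0,0],
    [0,1,-38,0,0],
    [0,0,-6,20,0],
    [0,0,0,30,0],
    [0,0,0,30,0],
    [0,0,0,0,0],
    [0,0,0,0,0],
    [0,0,0,0,0]
  ]
}}

```text
clock: 28.53
tcp_pos: [0.5289, 0.0534, 0.0933]
orientation: [3.139, 0.134, 0.001]
contact_force: [-0.3, 0.3, -0.5]
gripper_width: 0.0671
grip_force: 29.4
```

```bash
python3 - <<'E'
from h import *
plan((*W(-.043,-.055),.034),5.3,0,2)
E
```

```text
at [0.5289 0.0534 0.0933] 4.89 d [ -0.1  -2.2 -59.3] t -0.007 n 2
[[0, -0.16, 1.082, 29.669, -0.004], [0, -0.164, 1.081, 29.669, -0.004]]
```

{"api": "move_arm", "payload": {
  "rows": [
    [0,0,2,20,0],
    [0,0,0,25,0],
    [0,0,0,9,0],
    [0,0,0,3,0],
    [0,0,0,1,0],
    [0,0,0,0,0],
    [0,0,0,0,0]
  ]
}}

```text
clock: 29.12
tcp_pos: [0.5301, 0.0516, 0.036]
orientation: [3.139, 0.135, 0.004]
contact_force: [0.3, -0.7, -1.1]
gripper_width: 0.0674
grip_force: 29.4
```

{"api": "move_arm", "payload": {
  "rows": [
    [0,0,0,1,0],
    [0,0,0,0,0],
    [75,0,0,0,0],
    [85,0,0,0,0],
    [85,0,0,0,0],
    [85,0,0,-20,0],
    [85,0,0,-35,0],
    [85,0,0,-35,0],
    [85,0,0,-35,0],
    [85,-10,0,-20,0]
  ]
}}

```text
clock: 29.95
tcp_pos: [0.5212, 0.0508, 0.183]
orientation: [3.138, 0.135, 0.009]
contact_force: [0.8, -0.1, 0.7]
gripper_width: 0.0848
grip_force: 0.0
```

```bash
python3 - <<'E'
from h import *
plan((.586,-.1643,.18),94.77,50,14)
d=snap("wrist","w5")
E
```

```text
at [0.5212 0.0508 0.183 ] 4.91 d [  64.8 -215.1   -3. ] t -1.568 n 14
[[50, 3.298, 15.705, 0.211, -0.112], [50, 1.522, 15.975, 0.211, -0.112], [50, -0.273, 16.045, 0.211, -0.112], [50, -2.065, 15.914, 0.211, -0.112], [50, -3.831, 15.584, 0.211, -0.112], [50, -5.549, 15.058, 0.211, -0.112], [50, -7.198, 14.343, 0.211, -0.112], [50, -8.756, 13.448, 0.211, -0.112], [50, -10.204, 12.385, 0.211, -0.112], [50, -11.525, 11.167, 0.211, -0.112]]
[[50, -12.701, 9.809, 0.211, -0.112], [50, -13.718, 8.327, 0.211, -0.112], [50, -14.563, 6.742, 0.211, -0.112], [50, -15.225, 5.071, 0.211, -0.112]]
```

View pics/w5.png

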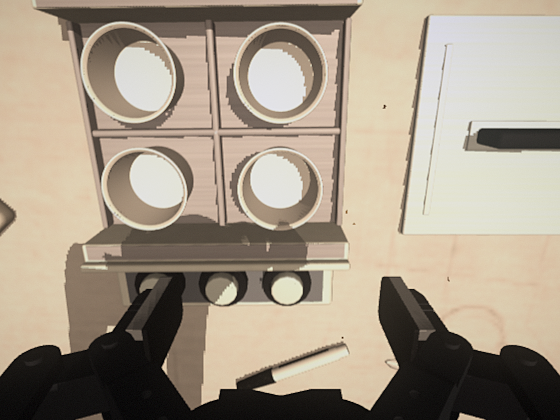

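All four ramekins stand upright, one to a bay, at (128,72), (280,80), (145,188) and (280,188). Now I fetch the lid.

{"api": "move_arm", "payload": {
  "rows": [
    [50,3,16,0,-0.112],
    [50,2,16,0,-0.112],
    [50,0,16,0,-0.112],
    [50,-2,16,0,-0.112],
    [50,-4,16,0,-0.112],
    [50,-6,15,0,-0.112],
    [50,-7,14,0,-0.112],
    [50,-9,13,0,-0.112],
    [50,-10,12,0,-0.112],
    [50,-12,11,0,-0.112]
  ]
}}

```text
clock: 30.83
tcp_pos: [0.564, -0.1038, 0.1777]
orientation: [-2.582, -1.788, 0.001]
contact_force: [0.0, 0.8, -0.6]
gripper_width: 0.0502
grip_force: 0.0
```

{"api": "move_arm", "payload": {
  "rows": [
    [50,-13,10,0,-0.112],
    [50,-14,8,0,-0.112],
    [50,-15,7,0,-0.112],
    [50,-15,5,0,-0.112],
    [50,0,0,30,0],
    [50,0,0,30,0],
    [50,0,0,30,0],
    [50,0,0,0,0],
    [50,0,0,0,0]
  ]
}}

```text
clock: 31.58
tcp_pos: [0.5804, -0.1646, 0.086]
orientation: [-2.124, -2.308, 0.003]
contact_force: [-0.1, 1.0, 1.0]
gripper_width: 0.0495
grip_force: 0.0
```

```bash
python3 - <<'E'
from h import *
d=snap("wrist");w=cloud(d).reshape(-1,3)
s=w[(w[:,2]>.034)&(w[:,2]<.05)&(w[:,0]>.53)&(w[:,0]<.64)&(w[:,1]>-.26)&(w[:,1]<-.08)]
print(len(s),cv2.minAreaRect(s[:,:2].astype(np.float32)))
plan((.586,-.1643,.016),94.77,50)
E
```

```text
3403 ((0.585797131061554, -0.16466425359249115), (0.01378934271633625, 0.0894244834780693), 4.804779052734375)
at [ 0.5823 -0.1653  0.0886] 94.76 d [  3.7   1.  -72.6] t -0.0 n 2
[[50, 0.331, 1.908, 36.289, -0.0], [50, 0.331, 1.908, 36.289, -0.0]]
```

{"api": "move_arm", "payload": {
  "rows": [
    [50,1,4,30,0],
    [50,0,0,30,0],
    [50,0,0,10,0],
    [50,0,0,0,0],
    [50,0,0,0,0],
    [0,0,0,0,0],
    [0,0,0,0,0],
    [0,0,0,0,0],
    [0,0,0,0,0],
    [0,0,0,0,0]
  ],
  "force": 80
}}

```text
clock: 32.47
tcp_pos: [0.5876, -0.1647, 0.0207]
orientation: [2.126, 2.31, 0.001]
contact_force: [-2.7, -0.1, 8.1]
gripper_width: 0.0125
grip_force: 81.2
```

{"api": "move_arm", "payload": {
  "rows": [
    [0,0,0,-10,0],
    [0,0,0,-25,0],
    [0,0,0,-35,0],
    [0,0,0,-35,0],
    [0,0,0,-35,0],
    [0,0,0,-15,0],
    [0,0,0,0,0],
    [0,0,0,0,0]
  ]
}}

```text
clock: 33.13
tcp_pos: [0.5864, -0.1641, 0.1738]
orientation: [2.127, 2.311, 0.001]
contact_force: [-0.0, -0.2, -8.5]
gripper_width: 0.012
grip_force: 79.2
```

```bash
python3 - <<'E'
from h import *
print(W(-.002,0))
plan((*W(-.002,0),.17),95.3,0,10)
E
```

```text
[0.56450855 0.10981526]
at [ 0.5864 -0.1641  0.1738] 94.76 d [-21.9 273.9  -3.8] t -0.009 n 10
[[0, 27.478, 0.086, 0.38, -0.001], [0, 27.478, 0.112, 0.38, -0.001], [0, 27.478, 0.138, 0.38, -0.001], [0, 27.478, 0.164, 0.38, -0.001], [0, 27.477, 0.19, 0.38, -0.001], [0, 27.477, 0.216, 0.38, -0.001], [0, 27.477, 0.242, 0.38, -0.001], [0, 27.477, 0.268, 0.38, -0.001], [0, 27.476, 0.294, 0.38, -0.001], [0, 27.476, 0.32, 0.38, -0.001]]
```

{"api": "move_arm", "payload": {
  "rows": [
    [0,14,0,0,0],
    [0,28,0,0,0],
    [0,32,0,0,0],
    [0,36,0,0,0],
    [0,36,0,0,-0.003],
    [0,36,0,0,-0.003],
    [0,32,1,0,-0.003],
    [0,28,1,0,0],
    [0,20,1,0,0],
    [0,11,1,0,0]
  ]
}}

```text
clock: 33.97
tcp_pos: [0.564, 0.1113, 0.1697]
orientation: [-2.111, -2.32, 0.006]
contact_force: [0.9, -0.3, -7.0]
gripper_width: 0.0123
grip_force: 79.1
```

{"api": "move_arm", "payload": {
  "rows": [
    [0,0,0,20,0],
    [0,0,0,30,0],
    [0,0,0,15,0],
    [0,0,0,0,0],
    [0,0,0,0,0],
    [0,0,0,0,0]
  ]
}}

```text
clock: 34.47
tcp_pos: [0.5669, 0.108, 0.1085]
orientation: [-2.117, -2.321, 0.0]
contact_force: [0.1, -0.8, -5.9]
gripper_width: 0.0123
grip_force: 79.2
```

```bash
python3 - <<'E'
from h import *
plan((.567,.110,.081),95.3,0)
d=snap("wrist","w6");w=cloud(d).reshape(-1,3)
s=w[(w[:,2]>.064)&(w[:,2]<.075)&(w[:,0]<.72)&(w[:,0]>.42)&(w[:,1]>-.05)&(w[:,1]<.26)]
print("rims",len(s),cv2.minAreaRect(s[:,:2].astype(np.float32)))
s=w[(w[:,2]>.085)&(w[:,2]<.112)&(w[:,1]>.0)&(w[:,0]>.44)&(w[:,0]<.68)]
print("lid",len(s),s[:,2].mean(),cv2.minAreaRect(s[:,:2].astype(np.float32)))
E
```

```text
at [0.5669 0.108  0.1085] 95.25 d [  0.1   2.  -27.5] t -0.001 n 1
[[0, 1.945, 0.287, 27.477, -0.001]]
rims 857 ((0.5560487508773804, 0.21561729907989502), (0.218181312084198, 0.011638426221907139), 5.584694862365723)
lid 109203 0.0958486670203021 ((0.5657187700271606, 0.10813276469707489), (0.194779172539711, 0.1993606984615326), 5.280177116394043)
```

View pics/w6.png

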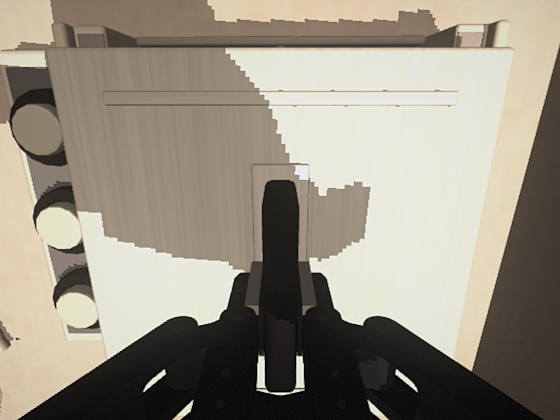

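The lid hangs level over the warmer, with the rim ends visible at (75,40) and (485,35) in the wrist view. Its centre is (0.5657, 0.108), about 1 mm from the seat in x. I lower it onto the ledges.

{"api": "move_arm", "payload": {
  "rows": [
    [0,2,-1,10,0],
    [0,0,0,8,0],
    [0,0,0,4,0],
    [0,0,0,2,0],
    [0,0,0,1,0],
    [0,0,0,0,0],
    [0,0,0,0,0]
  ]
}}

```text
clock: 35.1
tcp_pos: [0.5659, 0.1101, 0.0835]
orientation: [2.117, 2.321, 0.0]
contact_force: [-1.0, -0.9, -6.8]
gripper_width: 0.0126
grip_force: 79.2
```

{"api": "move_arm", "payload": {
  "rows": [
    [0,0,0,1,0],
    [0,0,0,1,0],
    [0,0,0,1,0],
    [0,0,0,0,0],
    [0,0,0,0,0]
  ]
}}

```text
clock: 35.52
tcp_pos: [0.566, 0.1102, 0.0807]
orientation: [2.117, 2.321, 0.001]
contact_force: [-1.3, -0.4, -3.5]
gripper_width: 0.012
grip_force: 79.6
```

{"api": "move_arm", "payload": {
  "rows": [
    [0,0,0,1,0],
    [0,0,0,0,0],
    [25,0,0,0,0],
    [45,0,0,0,0],
    [45,0,0,0,0],
    [45,0,0,0,0],
    [45,0,0,-25,0],
    [20,0,0,-25,0],
    [0,0,0,0,0],
    [0,0,0,0,0]
  ]
}}

```text
clock: 36.35
tcp_pos: [0.5675, 0.1104, 0.1316]
orientation: [2.115, 2.319, 0.006]
contact_force: [-0.4, 0.1, -0.3]
gripper_width: 0.0095
grip_force: 0.0
```

```bash
python3 - <<'E'
from h import *
d=snap("wrist");w=cloud(d).reshape(-1,3)
for a,lo,hi in (("fin",.096,.112),("all",.06,.075)):
    s=w[(w[:,2]>lo)&(w[:,2]<hi)&(w[:,0]<.72)&(w[:,0]>.44)&(w[:,1]>.0)&(w[:,1]<.26)]
    print(a,len(s),s[:,2].mean(),cv2.minAreaRect(s[:,:2].astype(np.float32)))
plan((.566+.028,.1102+.0026,.135),5.3,0)
E
```

```text
fin 3581 0.10346399459349997 ((0.5649263858795166, 0.11021599918603897), (0.013916856609284878, 0.08979437500238419), 5.7023749351501465)
all 86540 0.06775041070635686 ((0.565859854221344, 0.11602392047643661), (0.21816600859165192, 0.2118462324142456), 5.49954080581665)
at [0.5663 0.1103 0.1299] 95.27 d [27.7  2.5  5.1] t 1.57 n 14
[[0, -0.0, 1.986, -0.361, 0.112], [0, 0.222, 1.974, -0.361, 0.112], [0, 0.441, 1.937, -0.361, 0.112], [0, 0.655, 1.875, -0.361, 0.112], [0, 0.861, 1.79, -0.361, 0.112], [0, 1.056, 1.682, -0.361, 0.112], [0, 1.238, 1.553, -0.361, 0.112], [0, 1.404, 1.405, -0.361, 0.112], [0, 1.552, 1.239, -0.361, 0.112], [0, 1.681, 1.058, -0.361, 0.112]]
[[0, 1.789, 0.863, -0.361, 0.112], [0, 1.874, 0.657, -0.361, 0.112], [0, 1.936, 0.443, -0.361, 0.112], [0, 1.974, 0.224, -0.361, 0.112]]
```

{"api": "move_arm", "payload": {
  "rows": [
    [0,0,2,0,0.112],
    [0,0,2,0,0.112],
    [0,0,2,0,0.112],
    [0,1,2,0,0.112],
    [0,1,2,0,0.112],
    [0,1,2,0,0.112],
    [0,1,2,0,0.112],
    [0,1,1,0,0.112],
    [0,2,1,0,0.112],
    [0,2,1,0,0.112]
  ],
  "force": 120
}}

```text
clock: 37.23
tcp_pos: [0.5853, 0.1116, 0.1274]
orientation: [-3.028, -0.834, 0.004]
contact_force: [-0.4, 0.3, 0.4]
gripper_width: 0.0003
grip_force: 0.0
```

{"api": "move_arm", "payload": {
  "rows": [
    [0,2,1,0,0.112],
    [0,2,1,0,0.112],
    [0,2,0,0,0.112],
    [0,2,0,0,0.112],
    [0,0,0,0,0],
    [0,0,0,0,0],
    [0,0,0,0,0],
    [0,0,0,0,0]
  ]
}}

```text
clock: 37.9
tcp_pos: [0.5942, 0.1128, 0.1288]
orientation: [3.138, 0.153, -0.001]
contact_force: [0.2, 0.7, -0.2]
gripper_width: -0.0
grip_force: 0.0
```

```bash
python3 - <<'E'
from h import *
d=snap("wrist","w7")
plan((.566+.028,.1102+.0026,.092),5.3,0,2)
E
```

```text
at [0.5943 0.1128 0.1289] 5.55 d [ -0.3  -0.  -36.9] t 0.004 n 2
[[0, -0.147, -0.001, 18.46, 0.002], [0, -0.147, -0.0, 18.46, 0.002]]
```

View pics/w7.png

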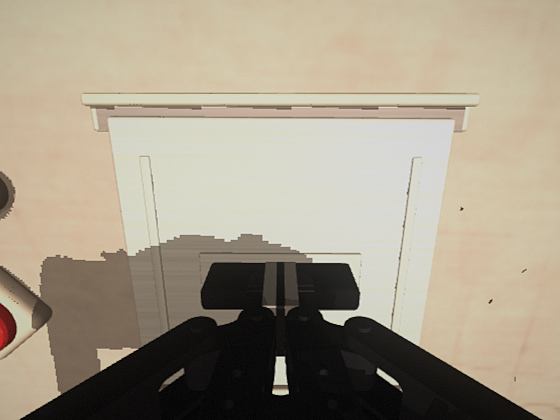

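The view shows the lid flat and home, with the fin at rows 262–310 and the closed fingers just beyond it. The tool cannot tilt here, so I'll tip the lid about its front edge: push the fin's back face towards the front rim with the closed fingers and rise along the arc. I go down behind the fin and make contact.

{"api": "move_arm", "payload": {
  "rows": [
    [0,0,0,18,0],
    [0,0,0,15,0],
    [0,0,0,3,0],
    [0,-3,0,0,0],
    [0,-3,0,0,0],
    [0,-2,0,0,0],
    [0,0,0,0,0],
    [0,0,0,0,0]
  ]
}}

```text
clock: 38.62
tcp_pos: [0.5871, 0.1122, 0.0944]
orientation: [-3.138, -0.149, -0.003]
contact_force: [-0.0, 0.0, 0.3]
gripper_width: 0.0001
grip_force: 0.0
```

{"api": "move_arm", "payload": {
  "rows": [
    [0,-1,0,0,0],
    [0,-1,0,0,0],
    [0,-1,0,0,0],
    [0,-1,0,0,0],
    [0,0,0,0,0],
    [0,0,0,0,0]
  ]
}}

```text
clock: 39.12
tcp_pos: [0.5832, 0.1118, 0.0936]
orientation: [-3.138, -0.149, -0.002]
contact_force: [4.6, 0.7, -1.7]
gripper_width: 0.0002
grip_force: 2.0
```

{"api": "move_arm", "payload": {
  "rows": [
    [0,-1,0,0,0],
    [0,-1,0,0,0],
    [0,-1,0,0,0],
    [0,0,0,0,0],
    [0,0,0,0,0]
  ]
}}

```text
clock: 39.53
tcp_pos: [0.5801, 0.1118, 0.0936]
orientation: [-3.138, -0.149, -0.002]
contact_force: [5.6, 1.5, -1.6]
gripper_width: -0.0001
grip_force: 3.0
```

{"api": "move_arm", "payload": {
  "rows": [
    [0,-1,0,0,0],
    [0,-1,0,0,0],
    [0,0,0,0,0],
    [0,0,0,0,0]
  ]
}}

```text
clock: 39.87
tcp_pos: [0.5798, 0.1118, 0.0944]
orientation: [-3.137, -0.149, -0.008]
contact_force: [11.7, 2.6, -3.7]
gripper_width: -0.0
grip_force: 6.1
```

{"api": "move_arm", "payload": {
  "rows": [
    [0,-1,0,0,0],
    [0,-0.5,0,0,0],
    [0,0,0,0,0],
    [0,0,0,-1,0],
    [0,0,0,-1,0],
    [0,0,0,0,0],
    [0,0,0,0,0]
  ]
}}

```text
clock: 40.45
tcp_pos: [0.579, 0.1117, 0.0969]
orientation: [-3.137, -0.149, -0.011]
contact_force: [13.6, 3.1, -1.8]
gripper_width: -0.0
grip_force: 6.8
```

```bash
cat >> h.py <<'E'
def tilt(f=None):
    d=snap("wrist",f);w=cloud(d).reshape(-1,3)
    c,s=np.cos(WY),np.sin(WY);v=w[:,:2]-WC
    x=c*v[:,0]+s*v[:,1];y=-s*v[:,0]+c*v[:,1];z=w[:,2]
    m=(x>.03)&(x<.085)&(abs(y)<.085)&(z>.05)&(z<.12)
    p=np.polyfit(x[m],z[m],1);o=ctrl.get_obs()
    print("n",m.sum(),"tilt",round(np.arctan(p[0]),4),"underside z mid",round(p[1]-.008,4),o["tcp_pos"].round(4),o["contact_force"].round(1))
E
python3 -c "
from h import *
tilt()"
```

```text
n 38509 tilt 0.0291 underside z mid 0.0633 [0.579  0.1117 0.0969] [13.6  2.9 -2.9]
```

The lid has begun to pivot: 0.029 rad and stable. I continue along the arc.

{"api": "move_arm", "payload": {
  "rows": [
    [0,-0.5,0,-1,0],
    [0,-0.5,0,-1,0],
    [0,-0.5,0,-1,0],
    [0,-0.5,0,-1,0],
    [0,-0.5,0,-1,0],
    [0,0,0,0,0],
    [0,0,0,0,0]
  ]
}}

```text
clock: 41.08
tcp_pos: [0.577, 0.1114, 0.1023]
orientation: [-3.137, -0.149, -0.012]
contact_force: [14.6, 2.0, -1.0]
gripper_width: 0.0001
grip_force: 7.3
```

```bash
python3 -c "
from h import *
tilt()"
```

```text
n 39883 tilt 0.0819 underside z mid 0.0688 [0.577  0.1115 0.1023] [14.9  2.8 -1. ]
```

{"api": "move_arm", "payload": {
  "rows": [
    [0,-0.5,0,-1,0],
    [0,-0.5,0,-1,0],
    [0,-0.5,0,-1,0],
    [0,-0.5,0,-1,0],
    [0,-0.5,0,-1,0],
    [0,-0.5,0,-1,0],
    [0,-0.5,0,-1,0],
    [0,0,0,0,0],
    [0,0,0,0,0]
  ]
}}

```text
clock: 41.88
tcp_pos: [0.5738, 0.1111, 0.1097]
orientation: [-3.137, -0.149, -0.014]
contact_force: [15.1, 1.8, -0.0]
gripper_width: 0.0
grip_force: 7.5
```

```bash
python3 -c "
from h import *
tilt('w8')"
```

```text
n 42420 tilt 0.1557 underside z mid 0.0765 [0.5738 0.1111 0.1097] [15.7  3.5 -0.3]
```

View pics/w8.png

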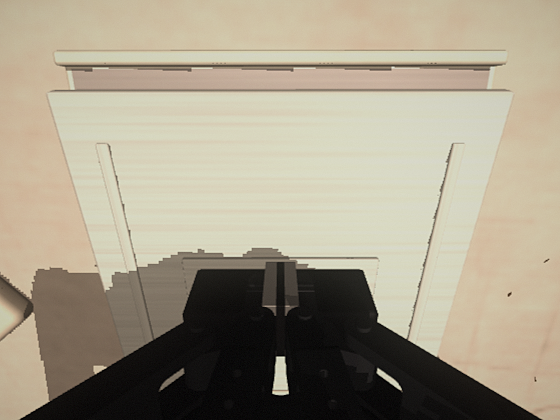

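The far edge, at (280,92), is clearly raised: tilt 0.156 rad, near edge on the ledge. I hold, then reverse the arc slowly.

{"api": "move_arm", "payload": {
  "rows": [
    [0,0,0,0,0],
    [0,0,0,0,0],
    [0,0,0,0,0],
    [0,0,0,0,0],
    [0,0.4,0,1,0],
    [0,0.5,0,1,0],
    [0,0.4,0,1,0],
    [0,0.5,0,1,0],
    [0,0,0,0,0]
  ]
}}

```text
clock: 42.68
tcp_pos: [0.5757, 0.1113, 0.1054]
orientation: [-3.137, -0.149, -0.014]
contact_force: [16.2, 3.8, -0.4]
gripper_width: -0.0001
grip_force: 7.8
```

```bash
python3 -c "
from h import *
tilt()"
```

```text
n 40890 tilt 0.1125 underside z mid 0.072 [0.5757 0.1113 0.1055] [15.7  2.6 -0.4]
```

{"api": "move_arm", "payload": {
  "rows": [
    [0,0.4,0,1,0],
    [0,0.5,0,1,0],
    [0,0.4,0,1,0],
    [0,0.4,0,1,0],
    [0,0.4,0,1,0],
    [0,0.4,0,1,0],
    [0,0,0,0,0]
  ]
}}

```text
clock: 43.32
tcp_pos: [0.5781, 0.1116, 0.0993]
orientation: [-3.137, -0.149, -0.013]
contact_force: [15.7, 3.2, -2.2]
gripper_width: 0.0002
grip_force: 7.9
```

```bash
python3 -c "
from h import *
tilt()"
```

```text
n 39055 tilt 0.0519 underside z mid 0.0657 [0.5781 0.1116 0.0994] [14.6  2.4 -1.1]
```

{"api": "move_arm", "payload": {
  "rows": [
    [0,0.3,0,1,0],
    [0,0.4,0,1,0],
    [0,0.3,0,1,0],
    [0,0.3,0,1,0],
    [0,0.3,0,1,0],
    [0,0,0,0.5,0],
    [0,0,0,0,0]
  ]
}}

```text
clock: 43.95
tcp_pos: [0.5799, 0.1118, 0.094]
orientation: [-3.137, -0.149, -0.014]
contact_force: [17.0, 2.3, -1.6]
gripper_width: 0.0002
grip_force: 8.2
```

```bash
python3 -c "
from h import *
tilt()"
```

```text
n 37796 tilt 0.0008 underside z mid 0.0604 [0.5799 0.1118 0.094 ] [16.8  2.7 -1.1]
```

The lid is home: tilt 0.0008 rad, underside at 60 mm. I back off the fin, rise and look for the keys.

{"api": "move_arm", "payload": {
  "rows": [
    [0,1,0,0,0],
    [0,1,0,0,0],
    [0,3,0,0,0],
    [0,5,0,0,0],
    [0,5,0,0,0],
    [0,0,0,-30,0],
    [0,0,0,-35,0],
    [0,-38,0,-20,0],
    [0,-38,0,0,0],
    [0,-38,0,0,0]
  ]
}}

```text
clock: 44.83
tcp_pos: [0.4785, 0.1018, 0.1773]
orientation: [-3.138, -0.149, -0.002]
contact_force: [-0.5, 0.7, 1.4]
gripper_width: -0.0001
grip_force: 0.0
```

{"api": "move_arm", "payload": {
  "rows": [
    [0,-38,0,0,0],
    [0,-20,0,0,0],
    [0,0,0,0,0],
    [0,0,0,0,0],
    [0,0,0,0,0]
  ]
}}

```text
clock: 45.25
tcp_pos: [0.4215, 0.0964, 0.1764]
orientation: [3.138, 0.149, 0.001]
contact_force: [0.0, 0.2, 0.7]
gripper_width: -0.0
grip_force: 0.0
```

```bash
python3 - <<'E'
from h import *
d=snap("wrist","w9");w=cloud(d).reshape(-1,3)
for y in(.06,0,-.06):
    c=W(-.139,y)
    s=w[(np.hypot(w[:,0]-c[0],w[:,1]-c[1])<.026)&(w[:,2]>.0295)&(w[:,2]<.06)]
    if len(s)>10:print(y,c.round(4),len(s),cv2.minEnclosingCircle(s[:,:2].astype(np.float32)),np.percentile(s[:,2],[50,98]))
for n,lo,hi in(("fin",.096,.112),):
    s=w[(w[:,2]>lo)&(w[:,2]<hi)&(w[:,0]<.7)&(w[:,0]>.5)&(w[:,1]>.0)&(w[:,1]<.26)]
    if len(s)>10:print(n,cv2.minAreaRect(s[:,:2].astype(np.float32)))
plan((*W(-.139,.06),.06),5.3,0)
E
```

```text
0.06 [0.4226 0.1569] 2399 ((0.4233401119709015, 0.1571900099515915), 0.02591738849878311) [0.04063344 0.05088235]
0 [0.4281 0.0972] 2373 ((0.42824551463127136, 0.09717860817909241), 0.02602584846317768) [0.04059791 0.05087429]
-0.06 [0.4336 0.0374] 2407 ((0.43362927436828613, 0.03776480257511139), 0.02580561861395836) [0.04063865 0.0508781 ]
at [0.4217 0.0964 0.1764] 5.42 d [   0.8   60.5 -116.4] t 0.002 n 4
[[0, 1.632, -15.043, 29.105, 0.001], [0, 1.623, -15.044, 29.105, 0.001], [0, 1.615, -15.045, 29.105, 0.001], [0, 1.607, -15.046, 29.105, 0.001]]
```

View pics/w9.png

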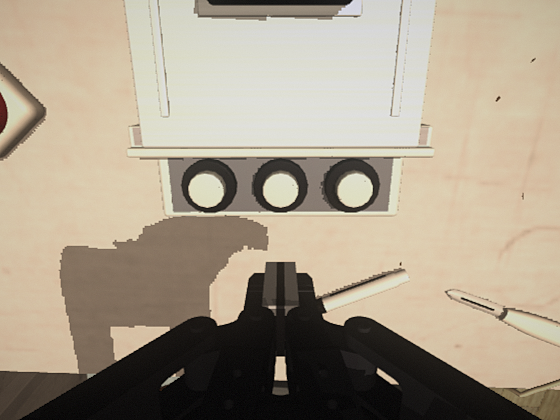

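```bash
python3 - <<'E'
from h import *
w=cloud(np.load("last_wrist.npz")).reshape(-1,3)
for y in(.06,0,-.06):
    c=W(-.139,y)
    s=w[(np.hypot(w[:,0]-c[0],w[:,1]-c[1])<.026)&(w[:,2]>.048)&(w[:,2]<.054)]
    t,r=cv2.minEnclosingCircle(s[:,:2].astype(np.float32));print(y,len(s),np.round(t,4),round(r,4),s[:,2].mean().round(4));
    plan((*t,.057),5.4,0,4)
E
```

```text
0.06 946 [0.422  0.1558] 0.0146 0.0497
at [0.4217 0.0964 0.1764] 5.42 d [   0.2   59.4 -119.4] t 0.0 n 4
[[0, 1.464, -14.771, 29.855, 0.0], [0, 1.463, -14.771, 29.855, 0.0], [0, 1.461, -14.771, 29.855, 0.0], [0, 1.46, -14.772, 29.855, 0.0]]
0 960 [0.4275 0.0963] 0.0146 0.0497
at [0.4217 0.0964 0.1764] 5.42 d [ 5.800e+00 -1.000e-01 -1.194e+02] t 0.0 n 4
[[0, 1.442, 0.154, 29.855, 0.0], [0, 1.442, 0.154, 29.855, 0.0], [0, 1.442, 0.154, 29.855, 0.0], [0, 1.442, 0.154, 29.855, 0.0]]
-0.06 949 [0.4335 0.0369] 0.0147 0.0497
at [0.4217 0.0964 0.1764] 5.42 d [  11.7  -59.5 -119.4] t 0.0 n 4
[[0, 1.511, 15.077, 29.855, 0.0], [0, 1.513, 15.077, 29.855, 0.0], [0, 1.514, 15.077, 29.855, 0.0], [0, 1.516, 15.077, 29.855, 0.0]]
```

{"api": "move_arm", "payload": {
  "rows": [
    [0,3,-30,0,0],
    [0,3,-29,30,0],
    [0,0,0,35,0],
    [0,0,0,35,0],
    [0,0,0,15,0],
    [0,0,0,0,0],
    [0,0,0,0,0]
  ]
}}

```text
clock: 45.88
tcp_pos: [0.421, 0.1554, 0.0605]
orientation: [3.137, 0.149, -0.005]
contact_force: [0.6, -0.5, -0.3]
gripper_width: -0.0003
grip_force: 0.0
```

{"api": "move_arm", "payload": {
  "rows": [
    [0,0,0,5,0],
    [0,0,0,5,0],
    [0,0,0,4,0],
    [0,0,0,3,0],
    [0,0,0,0,0],
    [0,0,0,0,0]
  ]
}}

```text
clock: 46.38
tcp_pos: [0.4224, 0.1557, 0.0453]
orientation: [-3.138, -0.149, -0.004]
contact_force: [2.4, 0.0, 3.1]
gripper_width: -0.0001
grip_force: 1.8
```

{"api": "move_arm", "payload": {
  "rows": [
    [0,0,0,1,0],
    [0,0,0,1,0],
    [0,0,0,1,0],
    [0,0,0,0,0],
    [0,0,0,0,0]
  ]
}}

```text
clock: 46.8
tcp_pos: [0.4226, 0.1558, 0.0437]
orientation: [-3.138, -0.149, -0.003]
contact_force: [-3.9, -3.5, 23.1]
gripper_width: -0.0001
grip_force: 11.4
```

{"api": "move_arm", "payload": {
  "rows": [
    [0,0,0,-25,0],
    [0,0,0,0,0],
    [0,0,30,0,0],
    [0,0,30,0,0],
    [0,0,0,0,0],
    [0,0,0,10,0],
    [0,0,0,8,0],
    [0,0,0,6,0],
    [0,0,0,0,0],
    [0,0,0,0,0]
  ]
}}

```text
clock: 47.63
tcp_pos: [0.4268, 0.0962, 0.0436]
orientation: [3.137, 0.151, -0.002]
contact_force: [-13.4, -6.0, 29.6]
gripper_width: -0.0001
grip_force: 14.9
```

Middle key is fully down. Now the right one.

{"api": "move_arm", "payload": {
  "rows": [
    [0,0,0,-25,0],
    [0,0,0,0,0],
    [0,0,30,0,0],
    [0,0,30,0,0],
    [0,0,0,0,0],
    [0,0,0,10,0],
    [0,0,0,8,0],
    [0,0,0,6,0],
    [0,0,0,0,0],
    [0,0,0,0,0]
  ]
}}

```text
clock: 48.47
tcp_pos: [0.4322, 0.037, 0.0437]
orientation: [3.138, 0.152, -0.003]
contact_force: [-9.0, -3.1, 22.2]
gripper_width: -0.0004
grip_force: 10.8
```

{"api": "move_arm", "payload": {
  "rows": [
    [0,0,0,-20,0],
    [0,0,0,-35,0],
    [0,0,0,-35,0],
    [0,0,0,-35,0],
    [0,0,0,-20,0],
    [0,0,0,0,0],
    [0,0,0,0,0]
  ]
}}

```text
clock: 49.05
tcp_pos: [0.4332, 0.0372, 0.1885]
orientation: [-3.138, -0.151, -0.002]
contact_force: [0.4, 0.3, 0.2]
gripper_width: 0.0002
grip_force: 0.0
```

```bash
python3 - <<'E'
from h import *
d=snap("wrist");w=cloud(d).reshape(-1,3)
for y in(.06,0,-.06):
    c=W(-.139,y);s=w[(np.hypot(w[:,0]-c[0],w[:,1]-c[1])<.02)&(w[:,2]<.06)];print(y,len(s),np.nanpercentile(s[:,2],95) if len(s) else None)
tilt()
E
```

```text
0.06 1597 0.05060987430966306
0 1603 0.05070606122869224
-0.06 1605 0.05072952929100637Traceback (most recent call last):
  File "<stdin>", line 5, in <module>
  File "h.py", line 46, in tilt
    p=np.polyfit(x[m],z[m],1);o=ctrl.get_obs()
    raise TypeError("expected non-empty vector for x")
TypeError: expected non-empty vector for x
```

All three keys are up again, the lid was measured home, and the arm touches nothing. I hand the job in.

```bash
python3 -c "
from h import *
print(workorder.finish_job())"
```

```text
the job is handed in; nothing more can be done
None
```

I handed the job in at about 49 s of the 210 s; the hand-in returned no verdict. All four ramekins stand one to a bay, the lid went back edge first and measured flat and home, and the left, middle and right keys were each pressed fully down in that order and sprang back up.

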